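# Lock the loose quoins away in the spring-gated locker

### The arm

A 6-joint arm with a two-finger parallel gripper is mounted at the origin on a cart in front of the work surface, level with it; the furniture and walls round the work are solid. World frame = base frame: x ahead of the robot, y to its left, z up, the work surface at z = 0. Lengths are in m, angles in rad, forces in N, time in s.
With the tool pointing down it reaches from about 0.375 to 0.825 m from the base axis. Payload 5.5 kg.
Tool frame: the origin (TCP) lies at the very end of the fingers, on their centre line; the grasp point (between the pads) lies 19 mm behind it; y points along the fingers, z is the direction in which the jaws open and shut, and the axes are right-handed (so a half turn about y gives the same grasp; the last joint's range is limited). The gripper opens to 85 mm and grips with 20 to 120 N. Pads are 22 mm wide; open, the fingers measure 114 mm over their backs; the gripper's body (76 mm by 85 mm) begins 54 mm behind the grasp point. The pads swing forward as they close: fully open they stand 13 mm farther back than shut.
Start: joints at [1.327, 0.314, -0.047, 1.21, 0, 1.571], TCP at [0.145, 0.582, 0.231] pointing down, gripper open.
Joint ranges: [-2.67, 2.67], [-0.69, 1.73], [-1.03, 1.25], [-2.08, 2.16], [-1.42, 1.45], [-3.14, 3.14]. Speed limits (rad/s): [2.39, 2.39, 3.01, 3.14, 3.14, 3.14].

### API

Orientations are given as [roll, pitch, yaw] about the fixed x, y, z axes, in that order (R = Rz(yaw) Ry(pitch) Rx(roll)).
In Python, from bench import readout, cams, ctrl gives the robot as it stands.
- The arm moves only by the shell command python3 -m pendant 'ROWS' [OPENING] [FORCE]. ROWS is JSON, a list of rows, each a list of 2 entries, a list of its own where there are three numbers: the shift along the tool's x, y, z in cm, then the turn about the tool's y in rad. In form: [[[tx, ty, tz], yaw], ...]. A call has 1 to 8 rows; each row shifts and turns the commanded pose from where the row before left it, along the tool's axes as they then stand; what a row does not reach is not made up. A row lasts 1/10 s, in which the tool goes at most 50 mm and 8.59 degrees, less where a joint would pass 70% of its speed; a pose out of reach is approached as far as the arm can. A call is refused whole if a number of a shift passes 5 or a number of a turn 0.15, either way. A call with a gripper value outside its range is refused whole. OPENING is the opening, from -1 (shut) to 1 (fully open), set as the call begins (- or left out, the last holds). The fingers move at their own pace and stop on an object; FORCE is the grip in N (left out, the last holds). Time passes only in rows, so rows that do not move let the fingers close. It gives the time, the measured TCP pose, the force and the opening at its end, in the units of the state.
- readout.get_obs(): the state, without advancing time (a new reading comes with each control period).
- cams.get_image(name): name is "scene" or "side" or "wrist"; returns a dict with "pixels" (480x640x3 uint8, red, green, blue), "fx", "fy", "cx", "cy" (pixels), "cam_to_world" (4x4, takes a point from camera to world coordinates); the wrist camera has in their place "hand_eye" (4x4, takes a point from camera to tool coordinates, whose origin is the TCP and whose axes are the tool frame's). Camera axes: x right, y up, looking along -z (the intrinsics and any distortion apply to the point x, -y, -z); pixel columns grow to the right and rows downward; lengths in m; the calibration is good to about 2 mm. A picture is of the moment at which its call begins: read the wrist's pose just before it. There is no depth.
- ctrl.job_done(): hands the job in, once; it reports no verdict.
The state is a dict: "t": time; "joint_pos": joint angles; "dq": joint speeds; "effort": joint torques, N m; "eef_pos": TCP position; "tool_rot": TCP orientation; "force": force on the tool from outside, world axes, zero at the start; "wrist_torque": the same for the moment, N m; "finger_gap": finger opening in m.
Only numpy, scipy, OpenCV 4.12 (cv2) and the standard library are available. Lean on these libraries where they do the work, as an engineer would, in place of code of your own. Each camera call takes 0.05 s, during which the arm holds its last target.

### The job

Put every loose quoin on the table away in the blue locker. Push the green button so that the red T-handle pops out, turn the handle clockwise to its stop and slide the lid fully open; then set each quoin in a pocket of its own, pushing the orange spring gate back with it, so that it lies flat on the pocket floor, held between gate and front lip. Finally slide the lid fully shut, turn the handle back in line with its recess and press it home until it catches, without disturbing the other things on the table.

Things in the scene. Friction and masses are not known exactly. Their poses are not given: they have to be found in the camera images.
- locker: fixed blue locker, origin on its underside (at table level) below the middle pocket's centre; +x from pockets to rear block, over which the lid opens. Body x -0.052 to 0.150 m, 178 mm wide, 50 mm high. Pocket floor 10 mm above the table; inner faces: front wall x = -0.047, sides y = +-0.083. Behind the gates, from x = 0.044, the rear block stands as high as the walls.
- lid (a joint): grey lid over the pockets, m: 0 shut, 0.088 fully open, slides along locker +x; friction 1.5 N, stays where left. Shut it spans locker x -0.052 to 0.058, top 57 mm above the table; the button housing and recess walls on it rise 13 mm more. Held shut (or kept from shutting) by the latch unless the handle is turned beyond about 1.0 rad. Move it by the popped-out T-handle.
- t_handle (a joint): how far the T-handle stands out, m: 0 pressed to the bottom, 0.0015 to 0.002 at rest when caught home, 0.026 popped out. Held home by a catch until the button is pressed; a spring then lifts it. To press it home: straight down to the bottom with 6 to 12 N, with the handle turned back to 0; the catch then holds it.
- latch_turn (a joint): turn of the T-handle, rad: 0 locked, bar in line with its recess and along locker x; 1.2 fully turned, clockwise seen from above, unlocked beyond about 1.0. Turns about the upright axis through handle_bar, only when popped out; friction 0.04 Nm, stays where it is left.
- release_button (a joint): press of the round green button (18 mm across), m: 0 up, 0.006 fully down (about 4 N, springs back); the handle is freed at about 0.005.
- handle_bar (a point): centre of the T-handle's red crossbar, 60 long x 12 wide x 12 mm high, on the turning axis; x axis along the bar. Moves with the handle and lid. Shut and home: locker x = 0.030, y = 0, 65 to 67 mm above the table, sunk between recess walls 70 mm high and 3 mm beside it; grip it only when popped out (91 mm above the table), fingertips above those walls.
- button_top (a point): centre of the top of the round green button, 54 mm from the handle axis towards locker -x, 77 mm above the table when up, 7 mm proud of its housing; press straight down.
- pocket_0 (a point): centre of a pocket's floor, where a seated quoin's origin belongs; axes as the locker's. Pocket 0: locker y = -46 mm. Front lip: inner face x = -0.028, 8 mm high. Orange gate: 24 mm wide, 26 mm high, face at x = +0.020 at rest (gap 48 mm, quoin 55 mm): push the gate with the far end of a quoin held over the lip, then lower it behind the lip. Pocket pitch 46 mm.
- pocket_1 (a point): centre of a pocket's floor, where a seated quoin's origin belongs; axes as the locker's. Pocket 1: locker y = 0 mm. Front lip: inner face x = -0.028, 8 mm high. Orange gate: 24 mm wide, 26 mm high, face at x = +0.020 at rest (gap 48 mm, quoin 55 mm): push the gate with the far end of a quoin held over the lip, then lower it behind the lip. Pocket pitch 46 mm.
- pocket_2 (a point): centre of a pocket's floor, where a seated quoin's origin belongs; axes as the locker's. Pocket 2: locker y = 46 mm. Front lip: inner face x = -0.028, 8 mm high. Orange gate: 24 mm wide, 26 mm high, face at x = +0.020 at rest (gap 48 mm, quoin 55 mm): push the gate with the far end of a quoin held over the lip, then lower it behind the lip. Pocket pitch 46 mm.
- gate_0 (a joint): gate of pocket_0: sliding stop of this number's pocket, 0 at rest, grows (to 0.018 m) as the stop is pushed along locker +x; about 0.007 with a quoin properly seated. Its spring takes about 1.5 N to start, 4.5 N at 0.012 m.
- gate_1 (a joint): gate of pocket_1: sliding stop of this number's pocket, 0 at rest, grows (to 0.018 m) as the stop is pushed along locker +x; about 0.007 with a quoin properly seated. Its spring takes about 1.5 N to start, 4.5 N at 0.012 m.
- gate_2 (a joint): gate of pocket_2: sliding stop of this number's pocket, 0 at rest, grows (to 0.018 m) as the stop is pushed along locker +x; about 0.007 with a quoin properly seated. Its spring takes about 1.5 N to start, 4.5 N at 0.012 m.
- quoin_a: expanding quoin (small dark metal locking wedge pair with a brass cam on top), 22 wide x 55 long x 18 mm high, 55 g; origin at the centre of its underside, y along its 55 mm length. May be absent (null) in a run: two or three of quoin_a to quoin_d are present.
- quoin_b: expanding quoin (small dark metal locking wedge pair with a brass cam on top), 22 wide x 55 long x 18 mm high, 55 g; origin at the centre of its underside, y along its 55 mm length. May be absent (null) in a run: two or three of quoin_a to quoin_d are present.
- quoin_c: expanding quoin (small dark metal locking wedge pair with a brass cam on top), 22 wide x 55 long x 18 mm high, 55 g; origin at the centre of its underside, y along its 55 mm length. May be absent (null) in a run: two or three of quoin_a to quoin_d are present.
- quoin_d: expanding quoin (small dark metal locking wedge pair with a brass cam on top), 22 wide x 55 long x 18 mm high, 55 g; origin at the centre of its underside, y along its 55 mm length. May be absent (null) in a run: two or three of quoin_a to quoin_d are present.
- tape_measure: bystander: black round pocket tape, 66 x 64 x 31 mm, origin under its centre
- ink_tin: bystander: low round ink tin, 107 mm across, 55 mm high, origin under its centre
- stamp_pad: bystander: small grey stamp pad with black stamp, 30 x 75 x 18 mm, origin under its centre

How it is judged:
On the way, in this order (a step that is already met when the one before it is completed fails the run):
1. the release button has been pushed and the T-handle stands out (value of joint t_handle above 0.022 m), for 0.2 s.
2. the handle is turned to unlatch (value of joint latch_turn above 1 rad), for 0.1 s.
3. the lid is slid open (value of joint lid above 0.078 m), for 0.2 s.
4. every quoin present lies in a pocket, held by its gate and let go (((x of quoin_a in the frame of pocket_0 between -0.004 and 0.005 m and y of quoin_a in the frame of pocket_0 between -0.008 and 0.008 m and z of quoin_a in the frame of pocket_0 between -0.004 and 0.004 m and angle between the y axis of quoin_a and the x axis of locker, either way round below 0.15 rad) or (x of quoin_a in the frame of pocket_1 between -0.004 and 0.005 m and y of quoin_a in the frame of pocket_1 between -0.008 and 0.008 m and z of quoin_a in the frame of pocket_1 between -0.004 and 0.004 m and angle between the y axis of quoin_a and the x axis of locker, either way round below 0.15 rad) or (x of quoin_a in the frame of pocket_2 between -0.004 and 0.005 m and y of quoin_a in the frame of pocket_2 between -0.008 and 0.008 m and z of quoin_a in the frame of pocket_2 between -0.004 and 0.004 m and angle between the y axis of quoin_a and the x axis of locker, either way round below 0.15 rad)) and ((x of quoin_b in the frame of pocket_0 between -0.004 and 0.005 m and y of quoin_b in the frame of pocket_0 between -0.008 and 0.008 m and z of quoin_b in the frame of pocket_0 between -0.004 and 0.004 m and angle between the y axis of quoin_b and the x axis of locker, either way round below 0.15 rad) or (x of quoin_b in the frame of pocket_1 between -0.004 and 0.005 m and y of quoin_b in the frame of pocket_1 between -0.008 and 0.008 m and z of quoin_b in the frame of pocket_1 between -0.004 and 0.004 m and angle between the y axis of quoin_b and the x axis of locker, either way round below 0.15 rad) or (x of quoin_b in the frame of pocket_2 between -0.004 and 0.005 m and y of quoin_b in the frame of pocket_2 between -0.008 and 0.008 m and z of quoin_b in the frame of pocket_2 between -0.004 and 0.004 m and angle between the y axis of quoin_b and the x axis of locker, either way round below 0.15 rad)) and ((x of quoin_c in the frame of pocket_0 between -0.004 and 0.005 m and y of quoin_c in the frame of pocket_0 between -0.008 and 0.008 m and z of quoin_c in the frame of pocket_0 between -0.004 and 0.004 m and angle between the y axis of quoin_c and the x axis of locker, either way round below 0.15 rad) or (x of quoin_c in the frame of pocket_1 between -0.004 and 0.005 m and y of quoin_c in the frame of pocket_1 between -0.008 and 0.008 m and z of quoin_c in the frame of pocket_1 between -0.004 and 0.004 m and angle between the y axis of quoin_c and the x axis of locker, either way round below 0.15 rad) or (x of quoin_c in the frame of pocket_2 between -0.004 and 0.005 m and y of quoin_c in the frame of pocket_2 between -0.008 and 0.008 m and z of quoin_c in the frame of pocket_2 between -0.004 and 0.004 m and angle between the y axis of quoin_c and the x axis of locker, either way round below 0.15 rad)) and ((x of quoin_d in the frame of pocket_0 between -0.004 and 0.005 m and y of quoin_d in the frame of pocket_0 between -0.008 and 0.008 m and z of quoin_d in the frame of pocket_0 between -0.004 and 0.004 m and angle between the y axis of quoin_d and the x axis of locker, either way round below 0.15 rad) or (x of quoin_d in the frame of pocket_1 between -0.004 and 0.005 m and y of quoin_d in the frame of pocket_1 between -0.008 and 0.008 m and z of quoin_d in the frame of pocket_1 between -0.004 and 0.004 m and angle between the y axis of quoin_d and the x axis of locker, either way round below 0.15 rad) or (x of quoin_d in the frame of pocket_2 between -0.004 and 0.005 m and y of quoin_d in the frame of pocket_2 between -0.008 and 0.008 m and z of quoin_d in the frame of pocket_2 between -0.004 and 0.004 m and angle between the y axis of quoin_d and the x axis of locker, either way round below 0.15 rad)) and linear speed of each of quoin_a, quoin_b, quoin_c, quoin_d below 0.02 m/s and contact force between the fingers and quoin_a below 0.1 N and contact force between the fingers and quoin_b below 0.1 N and contact force between the fingers and quoin_c below 0.1 N and contact force between the fingers and quoin_d below 0.1 N), for 0.3 s.
5. the lid is shut again (value of joint lid below 0.004 m), for 0.1 s.
6. the handle is turned back (value of joint latch_turn below 0.12 rad), for 0.1 s.
At the end, for the whole second after the job is handed in: Each quoin present lies flat in a pocket at rest (within 4 to 5 mm of the pocket centre along it, 8 mm across, 4 mm in height, 0.15 rad in line); lid open less than 4 mm, handle turned less than 0.12 rad, handle out less than 4 mm and caught, button up (((x of quoin_a in the frame of pocket_0 between -0.004 and 0.005 m and y of quoin_a in the frame of pocket_0 between -0.008 and 0.008 m and z of quoin_a in the frame of pocket_0 between -0.004 and 0.004 m and angle between the y axis of quoin_a and the x axis of locker, either way round below 0.15 rad) or (x of quoin_a in the frame of pocket_1 between -0.004 and 0.005 m and y of quoin_a in the frame of pocket_1 between -0.008 and 0.008 m and z of quoin_a in the frame of pocket_1 between -0.004 and 0.004 m and angle between the y axis of quoin_a and the x axis of locker, either way round below 0.15 rad) or (x of quoin_a in the frame of pocket_2 between -0.004 and 0.005 m and y of quoin_a in the frame of pocket_2 between -0.008 and 0.008 m and z of quoin_a in the frame of pocket_2 between -0.004 and 0.004 m and angle between the y axis of quoin_a and the x axis of locker, either way round below 0.15 rad)) and ((x of quoin_b in the frame of pocket_0 between -0.004 and 0.005 m and y of quoin_b in the frame of pocket_0 between -0.008 and 0.008 m and z of quoin_b in the frame of pocket_0 between -0.004 and 0.004 m and angle between the y axis of quoin_b and the x axis of locker, either way round below 0.15 rad) or (x of quoin_b in the frame of pocket_1 between -0.004 and 0.005 m and y of quoin_b in the frame of pocket_1 between -0.008 and 0.008 m and z of quoin_b in the frame of pocket_1 between -0.004 and 0.004 m and angle between the y axis of quoin_b and the x axis of locker, either way round below 0.15 rad) or (x of quoin_b in the frame of pocket_2 between -0.004 and 0.005 m and y of quoin_b in the frame of pocket_2 between -0.008 and 0.008 m and z of quoin_b in the frame of pocket_2 between -0.004 and 0.004 m and angle between the y axis of quoin_b and the x axis of locker, either way round below 0.15 rad)) and ((x of quoin_c in the frame of pocket_0 between -0.004 and 0.005 m and y of quoin_c in the frame of pocket_0 between -0.008 and 0.008 m and z of quoin_c in the frame of pocket_0 between -0.004 and 0.004 m and angle between the y axis of quoin_c and the x axis of locker, either way round below 0.15 rad) or (x of quoin_c in the frame of pocket_1 between -0.004 and 0.005 m and y of quoin_c in the frame of pocket_1 between -0.008 and 0.008 m and z of quoin_c in the frame of pocket_1 between -0.004 and 0.004 m and angle between the y axis of quoin_c and the x axis of locker, either way round below 0.15 rad) or (x of quoin_c in the frame of pocket_2 between -0.004 and 0.005 m and y of quoin_c in the frame of pocket_2 between -0.008 and 0.008 m and z of quoin_c in the frame of pocket_2 between -0.004 and 0.004 m and angle between the y axis of quoin_c and the x axis of locker, either way round below 0.15 rad)) and ((x of quoin_d in the frame of pocket_0 between -0.004 and 0.005 m and y of quoin_d in the frame of pocket_0 between -0.008 and 0.008 m and z of quoin_d in the frame of pocket_0 between -0.004 and 0.004 m and angle between the y axis of quoin_d and the x axis of locker, either way round below 0.15 rad) or (x of quoin_d in the frame of pocket_1 between -0.004 and 0.005 m and y of quoin_d in the frame of pocket_1 between -0.008 and 0.008 m and z of quoin_d in the frame of pocket_1 between -0.004 and 0.004 m and angle between the y axis of quoin_d and the x axis of locker, either way round below 0.15 rad) or (x of quoin_d in the frame of pocket_2 between -0.004 and 0.005 m and y of quoin_d in the frame of pocket_2 between -0.008 and 0.008 m and z of quoin_d in the frame of pocket_2 between -0.004 and 0.004 m and angle between the y axis of quoin_d and the x axis of locker, either way round below 0.15 rad)) and linear speed of each of quoin_a, quoin_b, quoin_c, quoin_d below 0.02 m/s and value of joint each of lid, t_handle below 0.004 m and value of joint latch_turn below 0.12 rad and value of joint release_button below 0.003 m); the robot touches nothing.
It fails at once if a bystander (tape, ink tin, stamp pad) is pushed more than 3 cm (distance of any of tape_measure, ink_tin, stamp_pad from where it was at the start of the episode above 0.03 m).
Of quoin_a, quoin_b, quoin_c, quoin_d only 2 to 3 are there at a start; the rules pass over those that are not, and their reading is None.
At some moment in a run one of quoin_a, quoin_b, quoin_c, quoin_d may be knocked a few centimetres aside while the robot is not near it.
It also fails if it takes over 200 s, if anything falls off the work surface, if the arm or the gripper's body presses on something with over 40 N, if the wrist force passes 120 N, or if a joint passes its speed limit or range.

## Working session

There is one attempt and no reset: what is moved stays moved. The work goes in short steps, Python scripts to look and compute and a shell command to move; the robot and the scene stay as the last step left them, time stands still between calls to the robot, and variables do not carry over. Pictures are saved under pics/ and viewed, and the job is handed in when it is done.

```bash
ls; mkdir -p pics
python3 - <<'E'
from bench import readout, cams
import cv2, numpy as np
o=readout.get_obs(); print({k:np.round(v,4).tolist() for k,v in o.items()})
for n in ["scene","side","wrist"]:
    d=cams.get_image(n); cv2.imwrite(f"pics/{n}0.png",d["pixels"][:,:,::-1])
    print(n,{k:np.round(v,4).tolist() for k,v in d.items() if k!="pixels"})
E
```

```text
pics
{'t': 0.0, 'joint_pos': [1.327, 0.3142, -0.0481, 1.2102, -0.0, 1.5708], 'dq': [-0.0008, 0.0002, -0.0005, -0.0005, 0.0014, 0.0005], 'effort': [0.0014, -53.9587, 33.975, 0.0191, -0.0001, 0.0], 'eef_pos': [0.1447, 0.5817, 0.2304], 'tool_rot': [-1.5725, -0.0, -0.2438], 'force': [-0.4466, 0.1846, 0.7586], 'wrist_torque': [-0.0062, -0.0046, 0.0157], 'finger_gap': 0.0852}
scene {'fx': 437.4057, 'fy': 437.4057, 'cx': 320.1953, 'cy': 248.85, 'cam_to_world': [[-0.9045, 0.3211, -0.2808, 0.3105], [-0.4264, -0.6629, 0.6155, 0.6549], [0.0115, 0.6764, 0.7365, 0.6993], [0.0, 0.0, 0.0, 1.0]]}
side {'fx': 529.1392, 'fy': 529.1392, 'cx': 316.2019, 'cy': 240.1448, 'cam_to_world': [[0.9774, 0.0522, -0.2049, 0.3652], [-0.2105, 0.3336, -0.9189, -0.7295], [0.0204, 0.9413, 0.337, 0.4103], [0.0, 0.0, 0.0, 1.0]]}
wrist {'fx': 412.8746, 'fy': 412.8746, 'cx': 319.7486, 'cy': 240.7788, 'hand_eye': [[-0.0009, -0.9498, -0.3129, -0.0801], [0.0012, 0.3129, -0.9498, -0.1424], [1.0, -0.0013, 0.0009, -0.0017], [0.0, 0.0, 0.0, 1.0]]}
```

View pics/scene0.png

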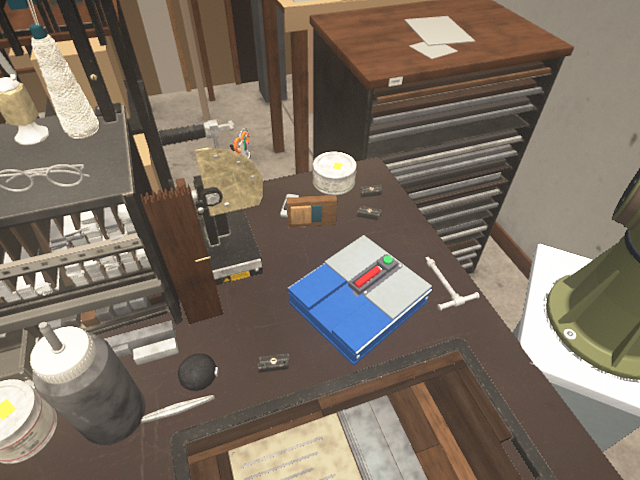

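View pics/side0.png

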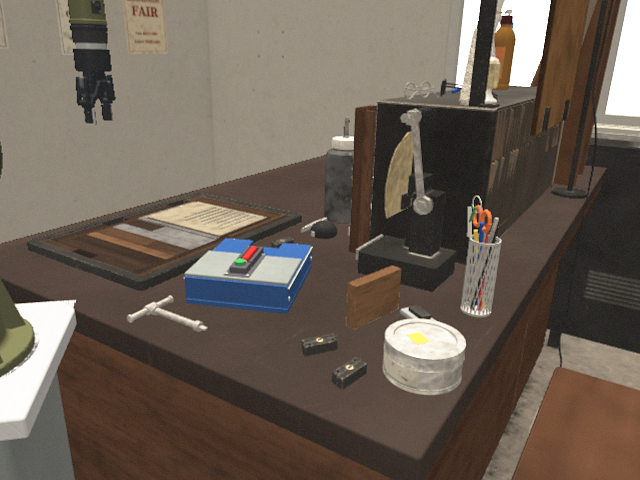

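View pics/wrist0.png

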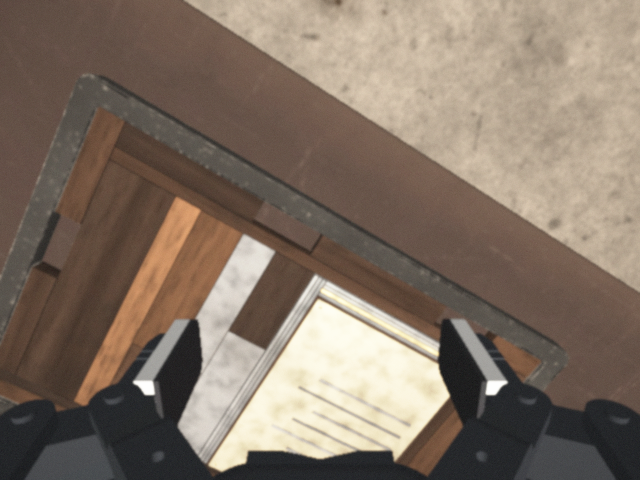

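```bash
cat > h.py <<'E'
from bench import readout, cams
import cv2, numpy as np
from scipy.spatial.transform import Rotation as Ro
def R_tool(o): return Ro.from_euler('xyz',o["tool_rot"]).as_matrix()
def grab(n,save=None):
    o=readout.get_obs(); d=cams.get_image(n)
    if n=="wrist":
        T=np.eye(4);T[:3,:3]=R_tool(o);T[:3,3]=o["eef_pos"]; d["cam_to_world"]=T@np.array(d["hand_eye"])
    d["cam_to_world"]=np.array(d["cam_to_world"])
    if save: cv2.imwrite("pics/"+save+".png",d["pixels"][:,:,::-1]); np.savez("pics/"+save+".npz",**d)
    return d
def load(s):
    return dict(np.load("pics/"+s+".npz"))
def ray(d,u,v):
    r=np.array([(u-d["cx"])/d["fx"],-(v-d["cy"])/d["fy"],-1.]); T=d["cam_to_world"]
    return T[:3,3],T[:3,:3]@r
def onz(d,u,v,z):
    c,r=ray(d,u,v); return c+r*(z-c[2])/r[2]
def proj(d,p):
    T=d["cam_to_world"]; q=T[:3,:3].T@(np.asarray(p)-T[:3,3]); return np.array([d["cx"]+d["fx"]*q[0]/-q[2],d["cy"]-d["fy"]*q[1]/-q[2]])
def tri(d1,p1,d2,p2):
    A=[];b=[]
    for d,p in((d1,p1),(d2,p2)):
        c,r=ray(d,*p); r=r/np.linalg.norm(r); M=np.eye(3)-np.outer(r,r); A.append(M); b.append(M@c)
    return np.linalg.solve(sum(A),sum(b))
def crop(d,x0,y0,x1,y1,k,name):
    im=d["pixels"][y0:y1,x0:x1,::-1]; cv2.imwrite("pics/"+name+".png",cv2.resize(im,None,fx=k,fy=k,interpolation=cv2.INTER_CUBIC))
E
python3 - <<'E'
from h import *
s=grab("scene","s1"); d=grab("side","d1")
crop(s,260,140,460,380,2.5,"s1c"); crop(d,120,220,480,420,2,"d1c")
for n,p,z in [("tipC",(273,362),.018),("q1",(371,190),.018),("q2",(369,212),.018),("btn",(388,260),.077),("bar",(368,277),.07),("tin",(334,175),.05),("brown",(312,210),.03),("tap",(452,290),0.01)]:
    print(n,onz(s,*p,z).round(3))
E
```

```text
tipC [0.531 0.358 0.018]
q1 [ 0.542 -0.143  0.018]
q2 [ 0.518 -0.067  0.018]
btn [0.42  0.105 0.077]
bar [0.441 0.154 0.07 ]
tin [ 0.63  -0.119  0.05 ]
brown [ 0.633 -0.004  0.03 ]
tap [0.292 0.065 0.01 ]
```

View pics/s1c.png

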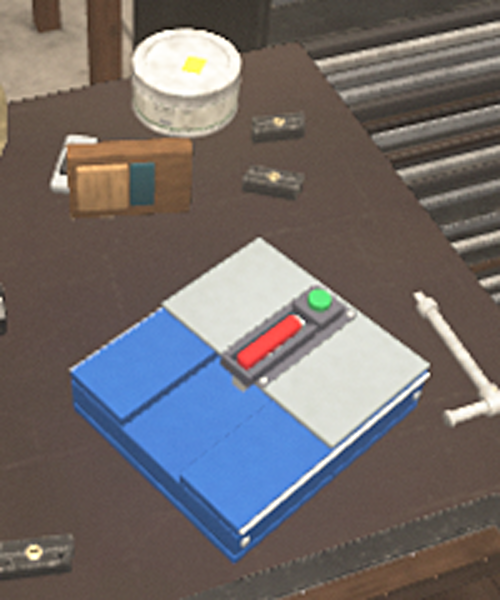

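View pics/d1c.png

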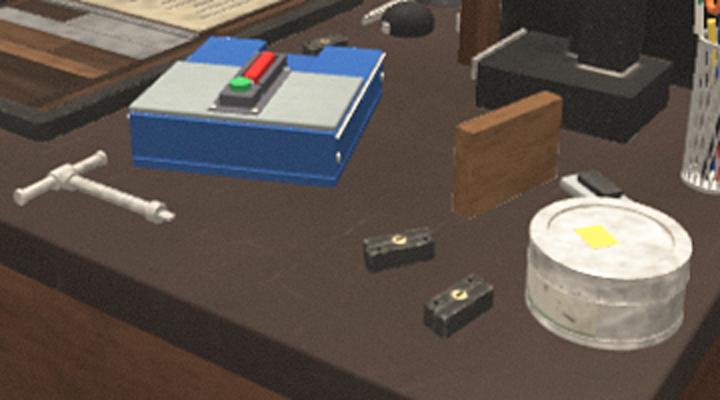

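```bash
cat >> h.py <<'E'
def cmask(d,lo,hi,box=None):
    hsv=cv2.cvtColor(d["pixels"],cv2.COLOR_RGB2HSV); m=cv2.inRange(hsv,np.array(lo),np.array(hi))
    if box is not None:
        k=np.zeros_like(m); x0,y0,x1,y1=box; k[y0:y1,x0:x1]=m[y0:y1,x0:x1]; m=k
    return m
def big(m):
    c,_=cv2.findContours(m,cv2.RETR_EXTERNAL,cv2.CHAIN_APPROX_NONE); c=max(c,key=cv2.contourArea); M=cv2.moments(c)
    return c,np.array([M["m10"]/M["m00"],M["m01"]/M["m00"]]),M["m00"]
GREEN=((55,120,80),(85,255,255)); RED=((0,170,100),(5,255,255)); BLUE=((100,150,80),(120,255,255))
E
python3 - <<'E'
from h import *
s=load("s1");d=load("d1")
P={}
for n,c in(("g",GREEN),("r",RED)):
    pp=[]
    for q,b in((s,(280,220,450,370)),(d,(180,230,330,320))):
        cc,p,a=big(cmask(q,*c,b)); print(n,p.round(1),a); pp.append(p)
    P[n]=tri(s,pp[0],d,pp[1]); print(P[n].round(4), onz(s,*pp[0],.077 if n=='g' else .072).round(4),onz(d,*pp[1],.077 if n=='g' else .072).round(4))
v=P['r']-P['g'];print(np.hypot(*v[:2]),np.arctan2(v[1],v[0]))
pts=[onz(s,*p,.057)[:2] for p in((364.8,235.2),(432,288),(325.2,261.2),(392,318))]
f0,f1,r0,r1=pts
print(np.round(pts,4)); print(np.linalg.norm(f1-f0),np.linalg.norm(r0-f0),np.arctan2(*(r0-f0)[::-1]),np.arctan2(*(r1-f1)[::-1]),np.arctan2(*(f1-f0)[::-1])-np.pi/2)
print("center",np.mean(pts,0))
E
```

```text
g [387.2 259.7] 46.5
g [239.6 261.6] 41.5
[0.421  0.1026 0.0744] [0.4217 0.1047 0.077 ] [0.4193 0.0957 0.077 ]
r [367.3 276.1] 157.5
r [249.6 252.7] 90.0
[0.442  0.153  0.0699] [0.4424 0.1546 0.072 ] [0.4407 0.1471 0.072 ]
0.054691561716787136 1.1757982679778813
[[0.4891 0.0437]
 [0.3274 0.1169]
 [0.5327 0.1434]
 [0.3728 0.2117]]
0.1775233035623 0.10883094145524823 1.1581371510176506 1.1243658860615413 1.1455836327547662
center [0.43049383 0.12893226]
```

```bash
cat > go.py <<'E'
# prints shift needed to go to a target pose: x y z [yaw]
import sys; from h import *
def plan(x,y,z,yaw=None):
    o=readout.get_obs(); R=R_tool(o); dv=R.T@(np.array([x,y,z])-o["eef_pos"])*100
    print("tool shift cm",dv.round(2),"yaw now",round(o["tool_rot"][2],4), "turn", None if yaw is None else round(o["tool_rot"][2]-yaw,4))
if __name__=="__main__":
    a=[float(v) for v in sys.argv[1:]]; plan(*a)
E
python3 -m pendant '[[[3.2,0,-3.3],0],[[3.2,0,-3.3],0],[[3.2,0,-3.3],0],[[3.2,0,-3.3],0],[[3.2,0,-3.3],0],[[3.2,0,-3.3],0],[[3.2,0,-3.3],0],[[3.2,0,-3.3],0]]' -1 40
python3 -m pendant '[[[3.2,0,-3.3],0],[[3.2,0,-3.3],0],[[3.2,0,-3.3],0],[[3.2,0,-3.3],0],[[0,0,0],-0.14],[[0,0,0],-0.14],[[0,0,0],-0.14],[[0,0,0],-0.14]]'
python3 go.py 0.42 0.103 0.23 1.146
```

```text
t: 1.05
eef_pos: [0.3301, 0.2627, 0.2315]
tool_rot: [-1.57, -0.0, -0.243]
force: [1.0, 0.1, 0.7]
finger_gap: 0.0
t: 1.85
eef_pos: [0.4219, 0.1049, 0.2313]
tool_rot: [-1.571, 0.0, 0.321]
force: [0.2, -0.1, -0.3]
finger_gap: 0.0001
tool shift cm [-0.24  0.13 -0.12] yaw now 0.3212 turn -0.8248
```

```bash
python3 -m pendant '[[[0,0,0],-0.14],[[0,0,0],-0.14],[[0,0,0],-0.14],[[0,0,0],-0.14],[[0,0,0],-0.14],[[0,0,0],-0.125],[[0,0,0],0]]'
python3 - <<'E'
from h import *
w=grab("wrist","w2")
for n,c,z in(("g",GREEN,.077),("r",RED,.072)):
    cc,p,a=big(cmask(w,*c)); print(n,p.round(1),a,onz(w,*p,z).round(4))
E
python3 go.py 0.42 0.103 0.23 1.146
```

```text
t: 2.55
eef_pos: [0.4218, 0.1052, 0.2313]
tool_rot: [-1.571, 0.0, 1.141]
force: [-0.2, -0.1, 0.9]
finger_gap: 0.0001
g [316.7 203.3] 17.0 [0.4187 0.0917 0.077 ]
r [317.5 276.5] 207.0 [0.4434 0.1468 0.072 ]
tool shift cm [-0.28  0.13  0.07] yaw now 1.1386 turn -0.0074
```

View pics/w2.png

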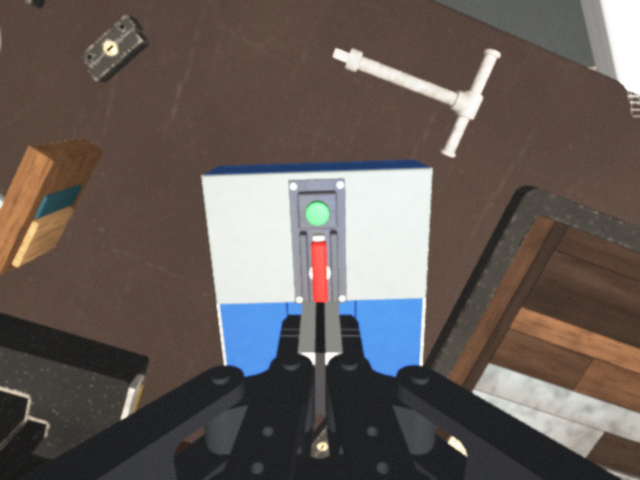

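Run:
```python
from h import *
w=load("w2")
m=cmask(w,(50,80,60),(90,255,255),(290,190,345,235)); c,p,a=big(m); print(p,a); g=onz(w,*p,.077); print(g)
m=cmask(w,(0,120,60),(8,255,255),(300,225,340,320)); c,p,a=big(m); print(cv2.boundingRect(c),p,a); r=onz(w,*p,.072); print(r)
v=r-g; print(np.linalg.norm(v),np.arctan2(v[1],v[0]))
# lid corners front/rear z=.057
P=[onz(w,*q,.057)[:2] for q in((202,176),(432,168.5),(215,304),(427,298))]
print(np.round(P,4),np.mean(P,0),np.arctan2(*(P[1]-P[0])[::-1])+np.pi/2,np.linalg.norm(P[1]-P[0]),np.linalg.norm(P[2]-P[0]))
crop(w,180,150,450,320,2.9,"w2c")
```

```text
[317.03881279 212.66666667] 438.0
[0.42141116 0.09822474 0.077     ]
(312, 242, 16, 62) [319.13389211 272.26198152] 775.5
[0.44065989 0.14402276 0.072     ]
0.049929681747360434 1.1729165274736473
[[0.4919 0.0398]
 [0.3293 0.1077]
 [0.5359 0.1394]
 [0.3701 0.2089]] [0.43181283 0.12392927] 4.316608120305944 0.17620941835696433 0.10891363813580476
```

View pics/w2c.png

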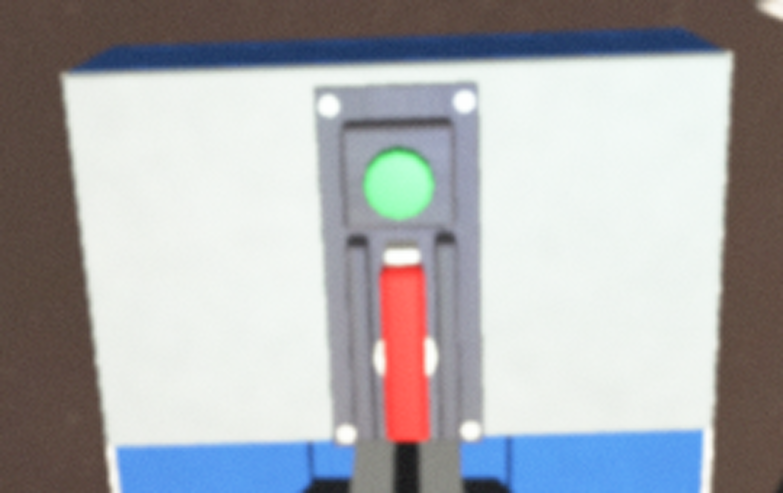

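```bash
python3 go.py 0.421 0.1005 0.10 1.17
python3 -m pendant '[[[-0.2,4,0.1],-0.03],[[-0.2,4,0],0],[[0,4,0],0],[[0,1.1,0],0],[[0,0,0],0],[[0,0,0],0]]'
python3 go.py 0.421 0.1005 0.10 1.17
python3 - <<'E'
from h import *
w=grab("wrist","w3"); s=grab("scene","s3"); d=grab("side","d3")
crop(s,320,190,460,340,4,"s3c");crop(d,170,180,330,330,4,"d3c");
o=readout.get_obs(); 
for q in (s,d,w): print(proj(q,o["eef_pos"]))
E
```

```text
tool shift cm [-0.47 13.13 -0.12] yaw now 1.1386 turn -0.0314
t: 3.2
eef_pos: [0.4205, 0.1023, 0.1017]
tool_rot: [-1.572, -0.001, 1.17]
force: [0.6, 0.8, -0.4]
finger_gap: -0.0004
tool shift cm [-0.14  0.17 -0.12] yaw now 1.1703 turn 0.0003
[389.61791159 250.02887554]
[239.94671207 245.95621676]
[319.45456802 328.18415235]
```

View pics/w3.png

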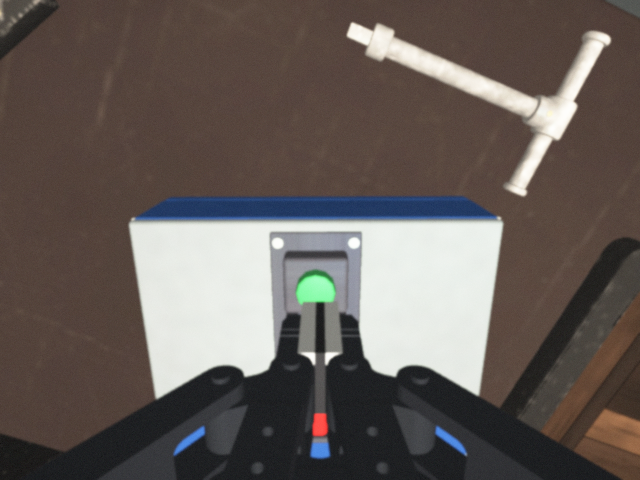

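View pics/s3c.png

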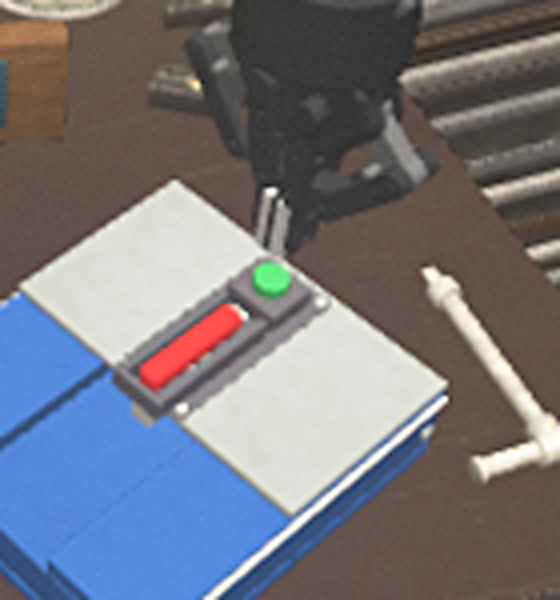

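View pics/d3c.png

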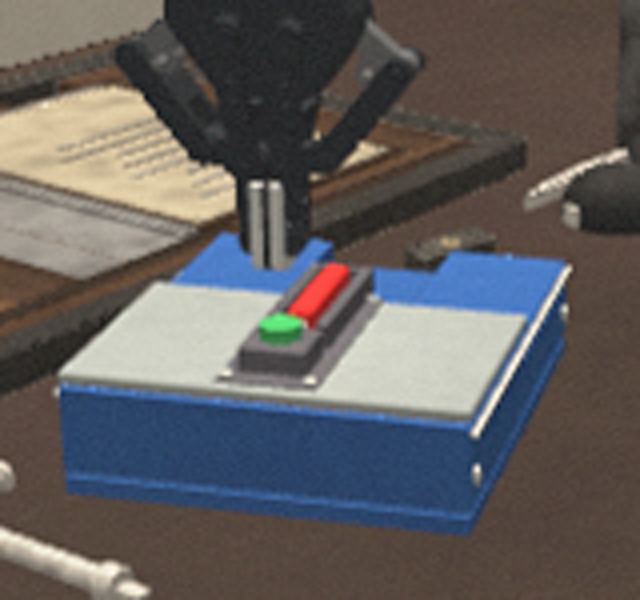

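Run:
```python
from h import *
w=load("w3")
a=onz(w,131,219,.057);b=onz(w,502,216,.057);print(a,b,np.linalg.norm(a-b)); v=a-b; yaw=np.arctan2(v[1],v[0])+np.pi/2; print("yaw",yaw)
mid=(a+b)/2; print("origin",mid+.052*np.array([np.cos(yaw),np.sin(yaw),0]), "button",mid+.028*np.array([np.cos(yaw),np.sin(yaw),0]))
m=cmask(w,(50,80,60),(90,255,255),(290,250,345,310)); c,p,ar=big(m); print(cv2.boundingRect(c));x,y,ww,h=cv2.boundingRect(c)
print(onz(w,x+ww/2,y+ww/2,.077))
# bolts on housing base
s=load("s3"); d=load("d3")
for q,P in((s,((364.3,235.3),(431.5,286.5))),): 
    A=[onz(q,*p,.057) for p in P]; print("scene front corners",A,np.mean(A,0))
for q,P in((d,((186,273.5),(287,284))),): 
    A=[onz(q,*p,.057) for p in P]; print("side front corners",A,np.mean(A,0))
```

```text
[0.4903378  0.03885209 0.057     ] [0.3296911  0.10502208 0.057     ] 0.17374069324997782
yaw 1.180075609979285
origin [0.42981891 0.1200181  0.057     ] button [0.42067839 0.09782686 0.057     ]
(296, 270, 40, 35)
[0.42078514 0.09764071 0.077     ]
scene front corners [array([0.48991798, 0.04441256, 0.057     ]), array([0.32916233, 0.11390949, 0.057     ])] [0.40954015 0.07916102 0.057     ]
side front corners [array([0.33099981, 0.10654469, 0.057     ]), array([0.48973562, 0.03709318, 0.057     ])] [0.41036772 0.07181894 0.057     ]
```

```bash
python3 -m pendant '[[[-0.3,0.8,-0.1],0],[[0,1,0],0],[[0,0.5,0],0],[[0,0.3,0],0],[[0,0.2,0],0],[[0,0.2,0],0]]'
python3 go.py 0.421 0.0992 0.071 1.167
```

```text
t: 3.95
eef_pos: [0.419, 0.0989, 0.0704]
tool_rot: [-1.57, 0.0, 1.171]
force: [-5.6, -0.0, 23.1]
finger_gap: 0.0001
tool shift cm [ 0.1  -0.06 -0.17] yaw now 1.1712 turn 0.0042
```

```bash
python3 -m pendant '[[[0,-0.6,0],0],[[0,-1,0],0],[[0,-2,0],0],[[0,-4,0],0],[[0,0,0],0]]'
python3 - <<'E'
from h import *
w=grab("wrist","w4"); d=grab("side","d4"); crop(d,170,180,330,330,4,"d4c")
E
```

```text
t: 4.45
eef_pos: [0.4223, 0.0996, 0.1509]
tool_rot: [-1.577, -0.004, 1.171]
force: [1.3, 0.3, 0.5]
finger_gap: 0.0004
```

View pics/d4c.png

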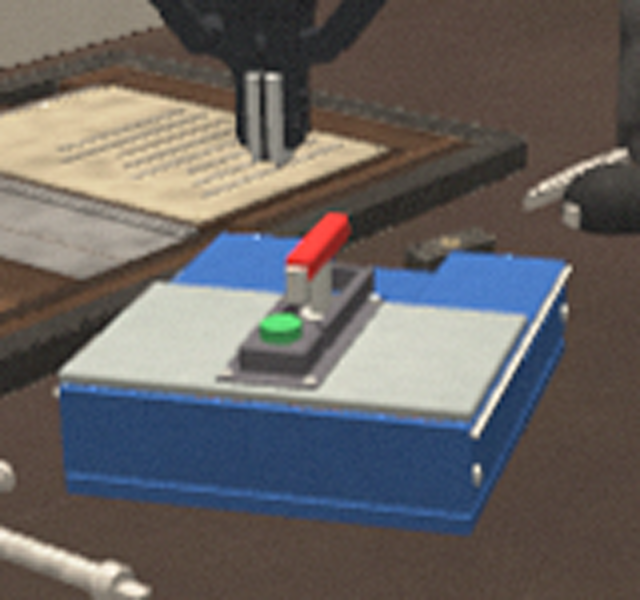

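View pics/w4.png

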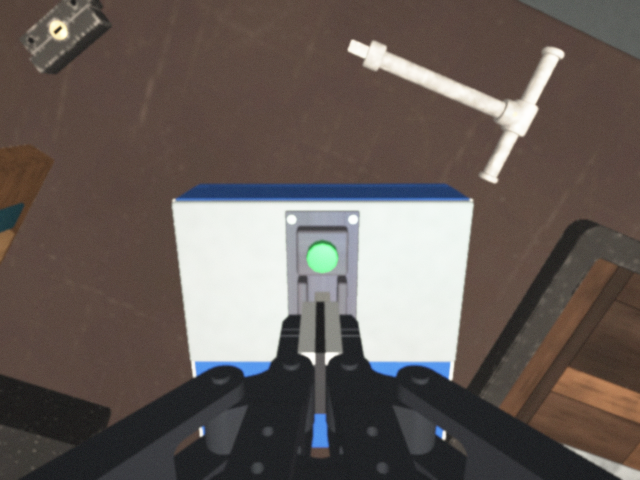

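```bash
python3 go.py 0.4422 0.1489 0.15 1.167
python3 -m pendant '[[[2.7,0,0.05],0],[[2.6,0,0.05],0],[[0,0,0],0],[[0,0,0],0],[[0,0,0],0],[[0,0,0],0]]' 0.1 20
python3 go.py 0.4422 0.1489 0.15 1.167
python3 - <<'E'
from h import *
w=grab("wrist","w5");s=grab("scene","s5"); d=grab("side","d5");P=[]
for q,b in((s,(330,220,440,320)),(d,(220,220,280,280))):
    c,p,a=big(cmask(q,(0,150,80),(8,255,255),b)); print(p,a);P.append(p)
print(tri(s,P[0],d,P[1]))
print(proj(w,[.4422,.1489,.097]))
E
```

```text
tool shift cm [ 5.45 -0.25 -0.1 ] yaw now 1.1712 turn 0.0042
t: 5.15
eef_pos: [0.4381, 0.1473, 0.1459]
tool_rot: [-1.57, 0.001, 1.17]
force: [0.2, -1.4, -0.3]
finger_gap: 0.0469
tool shift cm [ 0.3  -0.41 -0.31] yaw now 1.1705 turn 0.0035
[368.45886076 268.14135021] 158.0
[250.05987055 239.99676375] 103.0
[0.44257223 0.1534169  0.0934461 ]
[314.28957396 282.78358946]
```

View pics/w5.png

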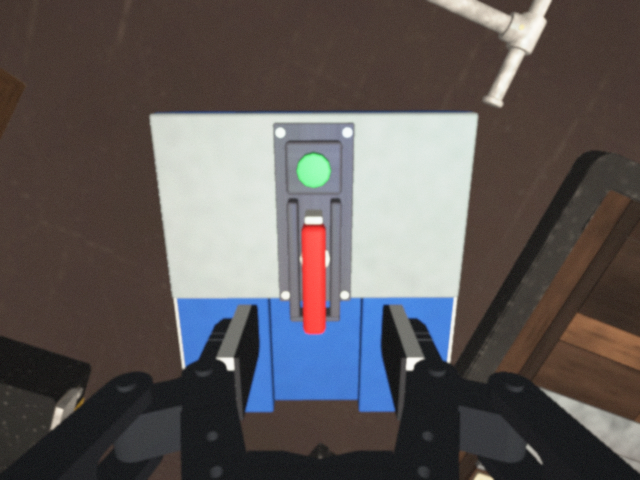

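```bash
python3 -m pendant '[[[0.3,2,-0.35],0],[[0,2,0],0],[[0,1.8,0],0],[[0,1,0],0],[[0,0,0],0]]'
python3 go.py 0.4422 0.1489 0.078 1.167
python3 -m pendant '[[[0,0,0],0],[[0,0,0],0],[[0,0,0],0],[[0,0,0],0],[[0,0,0],0],[[0,0,0],0]]' -1 25
python3 -c "
from h import *
grab('wrist','w6')"
```

```text
t: 5.8
eef_pos: [0.4421, 0.1489, 0.0772]
tool_rot: [-1.569, 0.002, 1.171]
force: [0.2, 0.5, -0.5]
finger_gap: 0.0472
tool shift cm [ 0.   -0.08 -0.01] yaw now 1.1709 turn 0.0039
t: 6.4
eef_pos: [0.4431, 0.1499, 0.0785]
tool_rot: [-1.57, -0.001, 1.171]
force: [-3.0, 3.4, 1.5]
finger_gap: 0.0116
```

View pics/w6.png

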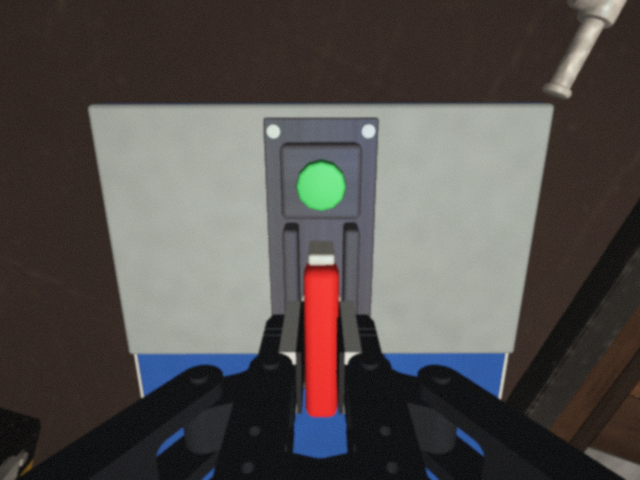

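```bash
python3 -m pendant '[[[0,0,0],0.1],[[0,0,0],0.1],[[0,0,0],0.1],[[0,0,0],0.1]]'
python3 -m pendant '[[[0,0,0],0.1],[[0,0,0],0.1],[[0,0,0],0.1],[[0,0,0],0.1],[[0,0,0],0.1],[[0,0,0],0.1],[[0,0,0],0.1],[[0,0,0],0.07]]'
python3 -m pendant '[[[0,0,0],0],[[0,0,0],0]]'
python3 -c "
from h import *
grab('wrist','w7');print(readout.get_obs()['wrist_torque'])"
```

```text
t: 6.85
eef_pos: [0.4427, 0.1497, 0.0782]
tool_rot: [-1.57, 0.0, 0.767]
force: [-3.1, 4.0, 0.7]
finger_gap: 0.0113
t: 7.65
eef_pos: [0.4423, 0.1503, 0.0781]
tool_rot: [-1.569, 0.002, -0.002]
force: [-3.4, 6.4, 0.9]
finger_gap: 0.0111
t: 7.85
eef_pos: [0.4423, 0.1502, 0.0781]
tool_rot: [-1.569, 0.002, 0.002]
force: [-5.1, 4.6, 1.7]
finger_gap: 0.0116
[ 0.97596635  0.84547478 -0.05333823]
```

View pics/w7.png

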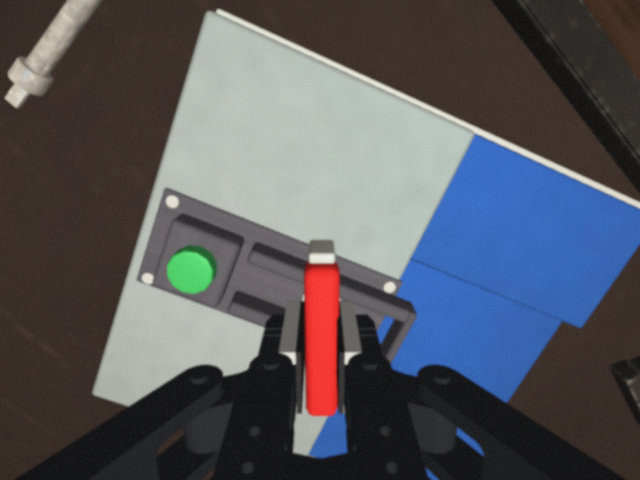

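```bash
python3 -m pendant '[[[0.2,0,0.46],0],[[0.39,0,0.92],0],[[0.39,0,0.92],0],[[0.39,0,0.92],0],[[0.39,0,0.92],0],[[0.39,0,0.92],0]]'
python3 -m pendant '[[[0.39,0,0.92],0],[[0.39,0,0.92],0],[[0.2,0,0.46],0],[[0.08,0,0.18],0],[[0,0,0],0]]'
```

```text
t: 8.5
eef_pos: [0.4629, 0.1994, 0.0775]
tool_rot: [-1.573, 0.003, 0.001]
force: [-5.0, 0.3, 1.8]
finger_gap: 0.0115
t: 9.0
eef_pos: [0.4736, 0.2249, 0.0776]
tool_rot: [-1.571, 0.003, 0.002]
force: [-5.7, 2.2, 1.3]
finger_gap: 0.0112
```

```bash
python3 -m pendant '[[[0.12,0,0.28],0],[[0.12,0,0.28],0],[[0,0,0],0]]'
python3 -m pendant '[[[0.08,0,0.18],0],[[0,0,0],0]]'
python3 -c "
from h import *
grab('wrist','w8');grab('scene','s8')"
```

```text
t: 9.3
eef_pos: [0.4759, 0.2303, 0.0776]
tool_rot: [-1.571, 0.003, 0.002]
force: [-6.2, 2.3, 1.6]
finger_gap: 0.0114
t: 9.5
eef_pos: [0.4765, 0.2317, 0.0775]
tool_rot: [-1.572, 0.004, 0.001]
force: [-4.9, 1.3, 1.1]
finger_gap: 0.0112
```

View pics/s8.png

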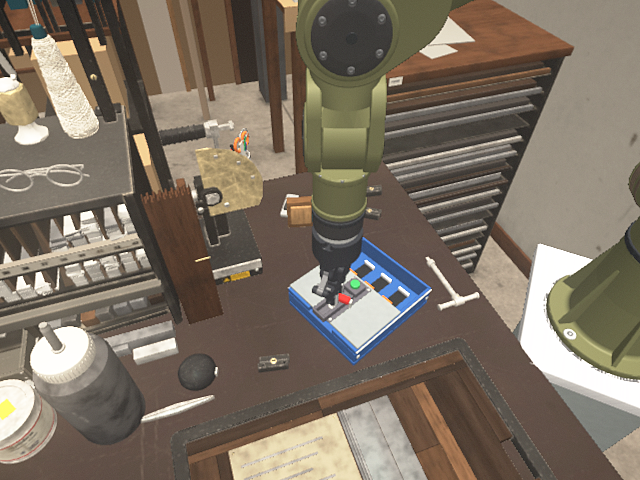

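```bash
python3 -m pendant '[[[0,0,0],0],[[0,0,0],0],[[0,0,0],0],[[0,0,0],0]]' 0.1
python3 -m pendant '[[[0,-2,0],0],[[0,-4,0],0],[[0,-4,0],0],[[0,-4,0],0],[[0,0,0],0]]'
python3 -m pendant '[[[-1.5,0,-3.5],-0.14],[[-1,0,-3.5],-0.14],[[-0.5,0,-3.5],-0.14],[[0,0,-1],-0.14],[[0,0,0],-0.14],[[0,0,0],-0.14],[[0,0,0],-0.14],[[0,0,0],-0.14]]'
python3 go.py .44 .14 .21 1.17
python3 -c "
from h import *
grab('wrist','w9');grab('scene','s9')"
```

```text
t: 10.0
eef_pos: [0.4789, 0.2323, 0.0785]
tool_rot: [-1.571, -0.001, 0.001]
force: [0.5, 0.2, -0.3]
finger_gap: 0.047
t: 10.5
eef_pos: [0.4818, 0.2338, 0.2243]
tool_rot: [-1.567, -0.009, 0.001]
force: [0.9, 0.1, 0.5]
finger_gap: 0.0475
t: 11.3
eef_pos: [0.4674, 0.1168, 0.2178]
tool_rot: [-1.571, 0.0, 1.127]
force: [0.1, -0.4, -0.3]
finger_gap: 0.0469
tool shift cm [0.91 0.78 3.47] yaw now 1.1266 turn -0.0434
```

View pics/w9.png

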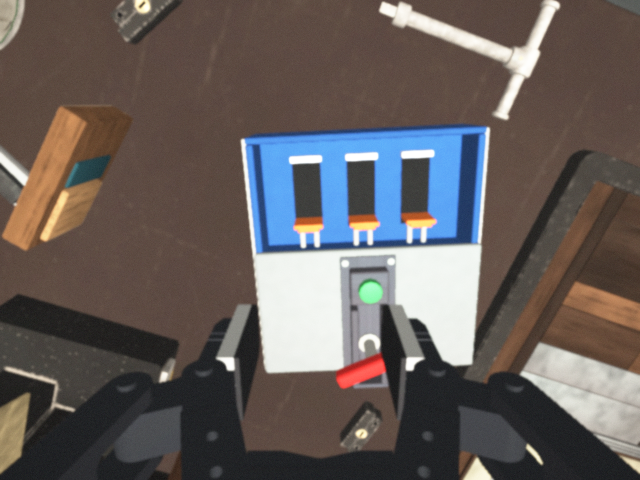

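```bash
cat >> h.py <<'E'
YAW=1.172; ORG=np.array([.4315,.1226])
def L2W(x,y): c,s=np.cos(YAW),np.sin(YAW); return ORG+np.array([c*x-s*y,s*x+c*y])
def W2L(p): c,s=np.cos(YAW),np.sin(YAW); d=np.asarray(p)[:2]-ORG; return np.array([c*d[0]+s*d[1],-s*d[0]+c*d[1]])
E
python3 - <<'E'
from h import *
w=load("w9"); crop(w,235,115,500,265,3,"w9c")
hsv=cv2.cvtColor(w["pixels"],cv2.COLOR_RGB2HSV)
m=cv2.inRange(hsv,(0,0,200),(179,60,255)); m[:145]=0;m[172:]=0;m[:,:280]=0;m[:,445:]=0
n,l,st,ce=cv2.connectedComponentsWithStats(m)
for i in range(1,n):
    if st[i][4]>20:
        x,y,ww,h,a=st[i]; p=(x+ww/2,y+h/2); print(st[i],"lip mid L",W2L(onz(w,*p,.018)).round(4))
m=cv2.inRange(hsv,(8,150,120),(20,255,255)); m[:200]=0;m[245:]=0;m[:,:280]=0;m[:,445:]=0
n,l,st,ce=cv2.connectedComponentsWithStats(m)
for i in range(1,n):
    if st[i][4]>20:
        x,y,ww,h,a=st[i]; print(st[i],"gate L",W2L(onz(w,x+ww/2,y+1,.036)).round(4))
for n,p,z in(("fl",(243,140),.05),("fr",(489,127),.05),("bolt1",(346,263),.057),("btn",(371,292),.077),("lidBR",(475,363),.057),("lidBL",(265,374),.057)): print(n,W2L(onz(w,*p,z)).round(4))
E
```

```text
[401 150  33   9 249] lip mid L [-0.0318  0.0457]
[345 152  33   9 253] lip mid L [-0.0322  0.    ]
[289 155  33   9 252] lip mid L [-0.0318 -0.0458]
[402 212  31  11 232] gate L [0.0127 0.043 ]
[350 215  27  10 214] gate L [ 0.0133 -0.0007]
[295 217  27  10 208] gate L [ 0.013  -0.0453]
fl [-0.0518 -0.0895]
fr [-0.053   0.0897]
bolt1 [ 0.0453 -0.0169]
btn [0.0617 0.0003]
lidBR [0.1418 0.0911]
lidBL [ 0.1449 -0.0894]
```

View pics/w9c.png

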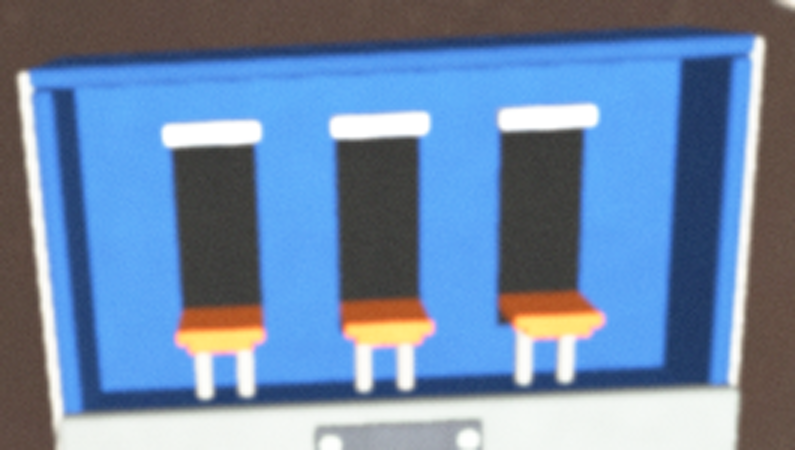

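```bash
python3 - <<'E'
from h import *
w=load("w9"); s=load("s9")
print(onz(w,361,432,.018), onz(s,273,362,.018))
E
python3 go.py .53 .35 .19 .44
python3 -m pendant '[[[0,0,0],0.14],[[0,0,0],0.14],[[0,0,0],0.14],[[0,0,0],0.14],[[0,0,0],0.13],[[0,0,0],0]]' 0.3 50
python3 go.py .53 .35 .19 .44
```

```text
[0.53130785 0.34883343 0.018     ] [0.53096687 0.35783315 0.018     ]
tool shift cm [23.72  2.78  4.49] yaw now 1.1213 turn 0.6813
t: 12.0
eef_pos: [0.4674, 0.1171, 0.218]
tool_rot: [-1.571, 0.0, 0.428]
force: [-0.1, 0.5, 0.1]
finger_gap: 0.0556
tool shift cm [15.36  2.8  18.6 ] yaw now 0.4278 turn -0.0122
```

```bash
python3 -m pendant '[[[2.5,0.4,3.1],0],[[2.5,0.4,3.1],0],[[2.5,0.4,3.1],0],[[2.5,0.4,3.1],0],[[2.5,0.4,3.1],0],[[2,0.4,2.5],0],[[0,0,0],0]]'
python3 go.py .53 .35 .19 .44
python3 -c "
from h import *
grab('wrist','w10')"
```

```text
t: 12.7
eef_pos: [0.5242, 0.3448, 0.1928]
tool_rot: [-1.57, 0.0, 0.436]
force: [-0.0, -0.2, -0.3]
finger_gap: 0.0554
tool shift cm [0.75 0.28 0.23] yaw now 0.4358 turn -0.0042
```

View pics/w10.png

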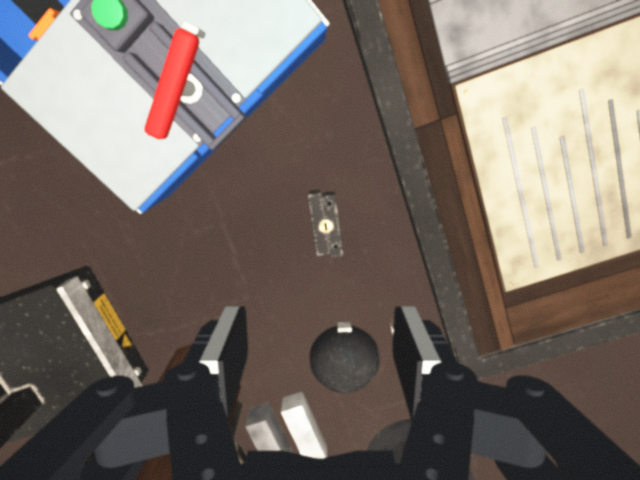

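```bash
cat >> h.py <<'E'
def quoin(d,box,name=None,z=.018,off=28):
    """dark grey block on brown: low saturation pixels in box"""
    x0,y0,x1,y1=box; im=d["pixels"][y0:y1,x0:x1].astype(int)
    lab=cv2.cvtColor(d["pixels"],cv2.COLOR_RGB2LAB)[y0:y1,x0:x1].astype(int)
    bg=np.median(lab.reshape(-1,3),0); dist=np.sqrt((((lab-bg)*[0.5,2,2])**2).sum(2))
    m=(dist>np.percentile(dist,50)*2.2).astype(np.uint8)*255
    m=cv2.morphologyEx(m,cv2.MORPH_CLOSE,np.ones((7,7))); m=cv2.morphologyEx(m,cv2.MORPH_OPEN,np.ones((5,5)))
    c,p,a=big(m); r=cv2.minAreaRect(c); b=cv2.boxPoints(r)+[x0,y0]
    vis=d["pixels"][:,:,::-1].copy(); cv2.polylines(vis,[np.round(b*8).astype(int)],True,(0,255,0),1,shift=3)
    if name: cv2.imwrite("pics/"+name+".png",cv2.resize(vis[y0:y1,x0:x1],None,fx=4,fy=4,interpolation=cv2.INTER_CUBIC))
    W=np.array([onz(d,*q,z)[:2] for q in b]); e=[W[1]-W[0],W[2]-W[1]]; L=[np.linalg.norm(v) for v in e]; k=int(L[1]>L[0])
    ang=np.arctan2(e[k][1],e[k][0]); print("rect",np.round(r[0]+np.array([x0,y0]),1),"center",W.mean(0).round(4),"yaw",round((ang+np.pi/2)%np.pi-np.pi/2,3),"dims",np.round(L,4))
E
python3 - <<'E'
from h import *
w=load("w10"); quoin(w,(285,165,370,285),"w10q"); print(onz(w,326,226,.018))
E
```

```text
rect [324.7 223. ] center [0.5311 0.3507] yaw 0.567 dims [0.0232 0.0579]
[0.53226239 0.3523098  0.018     ]
```

View pics/w10q.png

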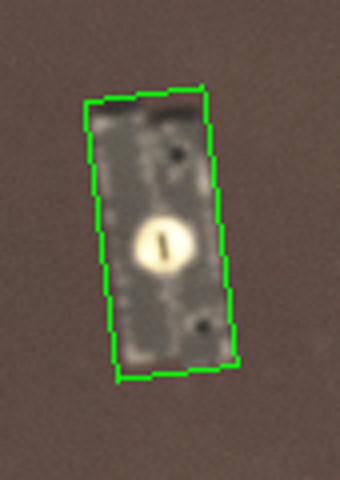

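```bash
python3 -m pendant '[[[0,0,0],-0.125],[[0,0,0],0]]'
python3 go.py .532 .352 .006 .56
python3 - <<'E'
from h import *
w=load("w10"); print(onz(w,344,358,.02))
E
```

```text
t: 12.95
eef_pos: [0.5237, 0.3403, 0.1942]
tool_rot: [-1.571, 0.001, 0.557]
force: [0.4, -0.0, -0.1]
finger_gap: 0.0552
tool shift cm [ 1.33 18.82  0.57] yaw now 0.5567 turn -0.0033
[0.63502107 0.41847522 0.02      ]
```

```bash
python3 -m pendant '[[[0.7,4,0.3],0],[[0.6,4,0.27],0],[[0,4,0],0],[[0,3.5,0],0],[[0,0,0],0]]'
python3 go.py .532 .352 .006 .56
python3 -c "
from h import *
grab('wrist','w11')"
```

```text
t: 13.45
eef_pos: [0.5282, 0.3495, 0.0344]
tool_rot: [-1.571, 0.009, 0.553]
force: [-0.3, -0.5, 0.2]
finger_gap: 0.0553
tool shift cm [0.48 2.83 0.02] yaw now 0.5531 turn -0.0069
```

View pics/w11.png

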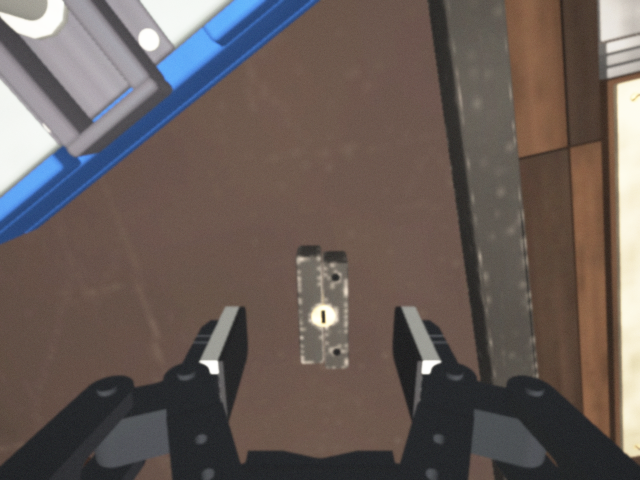

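Run:
```python
from h import *
w=load("w11"); p=onz(w,323,316,.018); print(p); quoin(w,(280,225,370,385)); 
import go; go.plan(p[0],p[1],.006,.56)
```

```text
[0.53219319 0.35190856 0.018     ]
rect [323.3 306.5] center [0.5295 0.3505] yaw 0.61 dims [0.0209 0.0589]
tool shift cm [ 0.26  3.15 -0.01] yaw now 0.5536 turn -0.0064
```

```bash
python3 -m pendant '[[[0.35,1,0],0],[[0,1,0],0],[[0,0.7,0],0],[[0,0.3,0],0],[[0,0,0],0],[[0,0,0],0]]'
python3 go.py .532 .352 .006 .56
```

```text
t: 14.1
eef_pos: [0.5351, 0.3549, 0.0096]
tool_rot: [-1.571, -0.0, 0.556]
force: [-0.1, -0.4, 0.4]
finger_gap: 0.0558
tool shift cm [-0.42  0.36 -0.09] yaw now 0.5562 turn -0.0038
```

```bash
python3 -m pendant '[[[-0.4,0.2,-0.05],0],[[0,0.15,0],0],[[0,0,0],0],[[0,0,0],0]]'
python3 go.py .532 .352 .006 .56
python3 -m pendant '[[[0,0,0],0],[[0,0,0],0],[[0,0,0],0],[[0,0,0],0],[[0,0,0],0],[[0,0,0],0]]' -1 60
python3 -c "
from h import *
grab('wrist','w12')"
```

```text
t: 14.5
eef_pos: [0.5319, 0.3523, 0.0059]
tool_rot: [-1.571, -0.0, 0.556]
force: [0.1, -0.0, 0.8]
finger_gap: 0.0553
tool shift cm [-0.   -0.01 -0.03] yaw now 0.5562 turn -0.0038
t: 15.1
eef_pos: [0.5321, 0.3525, 0.0062]
tool_rot: [-1.571, -0.001, 0.556]
force: [-0.7, 0.2, 3.1]
finger_gap: 0.0204
```

View pics/w12.png

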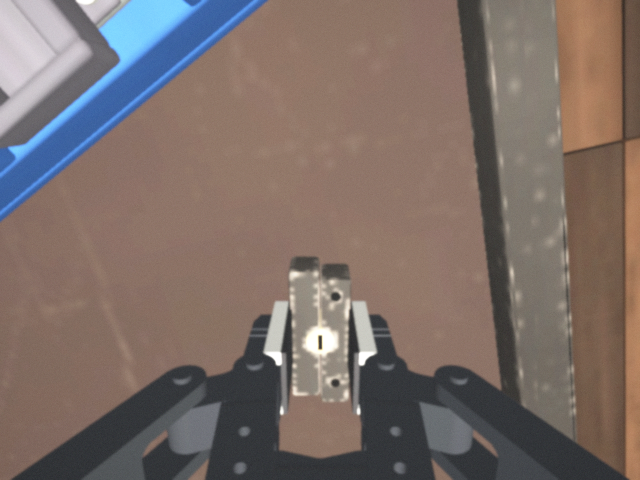

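```bash
cat >> h.py <<'E'
def inhand(d,u,v,ztop=None):
    o=readout.get_obs(); z=o["eef_pos"][2]+.012 if ztop is None else ztop; p=onz(d,u,v,z); q=R_tool(o).T@(p-o["eef_pos"]); print("in-hand tool offset mm",(q*1000).round(1)); return q
E
python3 - <<'E'
from h import *
w=load("w12"); inhand(w,320,342,.018)
E
python3 -m pendant '[[[0,-1,0],0],[[0,-3,0],0],[[0,-4,0],0],[[0,-5,0],0],[[0,-1,0],0],[[0,0,0],0],[[0,0,0],0]]'
python3 -c "
from h import *
w=grab('wrist','w13');print(W2L(L2W(-.012,.046)),L2W(-.012,0),L2W(-.012,-.046),L2W(-.012,.046))"
```

```text
in-hand tool offset mm [  0.1 -11.9  -1.2]
t: 15.85
eef_pos: [0.5312, 0.3518, 0.1448]
tool_rot: [-1.571, 0.001, 0.556]
force: [0.1, 0.3, -1.2]
finger_gap: 0.0203
[-0.012  0.046] [0.42684029 0.11154165] [0.46923062 0.09367942] [0.38444995 0.12940388]
```

View pics/w13.png

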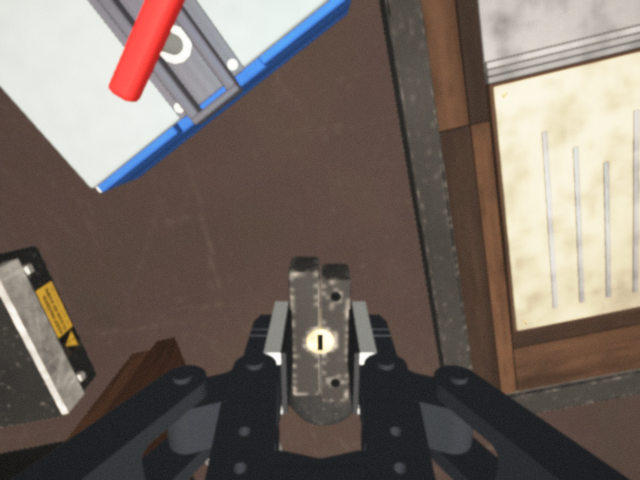

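```bash
python3 -m pendant '[[[0,0,0],-0.123],[[0,0,0],-0.123],[[0,0,0],-0.123],[[0,0,0],-0.123],[[0,0,0],-0.124],[[0,0,0],0],[[0,0,0],0]]'
python3 go.py .3844 .1294 .15 1.172
```

```text
t: 16.6
eef_pos: [0.5309, 0.3516, 0.1441]
tool_rot: [-1.569, 0.002, 1.169]
force: [0.6, -0.3, -1.7]
finger_gap: 0.0202
tool shift cm [-26.19  -0.52   4.8 ] yaw now 1.1693 turn -0.0027
```

```bash
python3 -m pendant '[[[-3.5,-0.1,0.7],0],[[-3.8,-0.1,0.7],0],[[-3.8,-0.1,0.7],0],[[-3.8,-0.1,0.7],0],[[-3.8,-0.1,0.7],0],[[-3.8,0,0.7],0],[[-3.7,0,0.6],0],[[0,0,0],0]]'
python3 -m pendant '[[[0,0,0],0],[[0,0,0],0],[[0,0,0],0]]'
python3 go.py .3844 .1294 .034 1.172
python3 -c "
from h import *
w=grab('wrist','w14')"
```

```text
t: 17.4
eef_pos: [0.3821, 0.1263, 0.1499]
tool_rot: [-1.568, 0.003, 1.167]
force: [-0.3, 1.0, -0.8]
finger_gap: 0.0198
t: 17.7
eef_pos: [0.3866, 0.1302, 0.1508]
tool_rot: [-1.571, -0.0, 1.172]
force: [0.5, 0.4, -1.5]
finger_gap: 0.0202
tool shift cm [-0.17 11.68  0.18] yaw now 1.1725 turn 0.0005
```

View pics/w14.png

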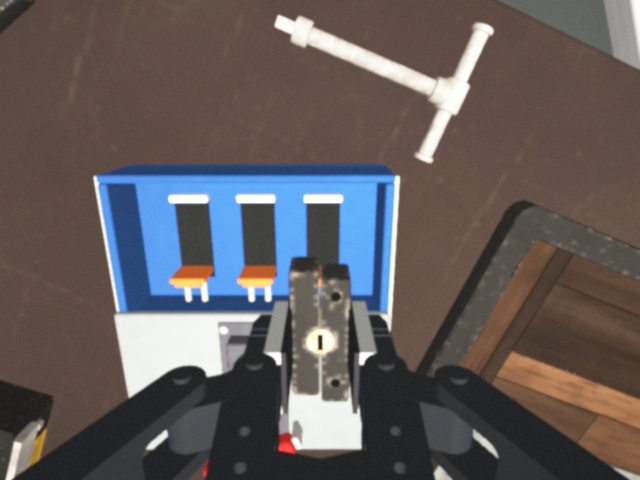

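```bash
python3 -m pendant '[[[-0.1,3,0.1],0],[[-0.05,3,0.05],0],[[0,2.5,0],0],[[0,1,0],0],[[0,0,0],0],[[0,0,0],0]]'
python3 go.py .3844 .1294 .027 1.172
python3 -c "
from h import *
w=grab('wrist','w15');s=grab('scene','s15');crop(s,330,220,450,340,5,'s15c')"
```

```text
t: 18.35
eef_pos: [0.3846, 0.129, 0.0564]
tool_rot: [-1.571, -0.0, 1.172]
force: [0.3, -0.6, -0.9]
finger_gap: 0.0203
tool shift cm [0.02 2.94 0.04] yaw now 1.1724 turn 0.0004
```

View pics/w15.png

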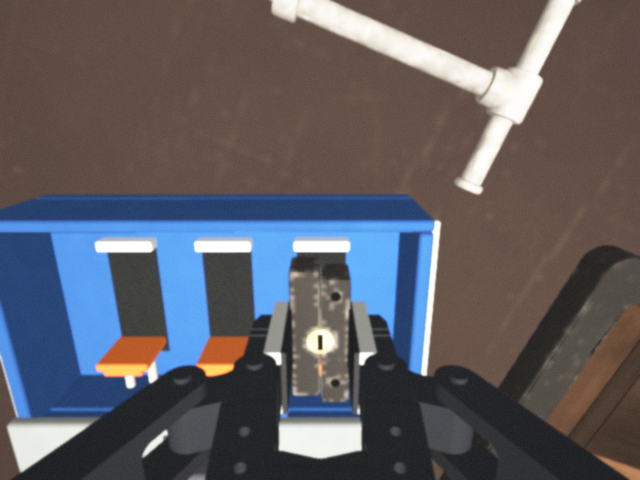

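View pics/s15c.png

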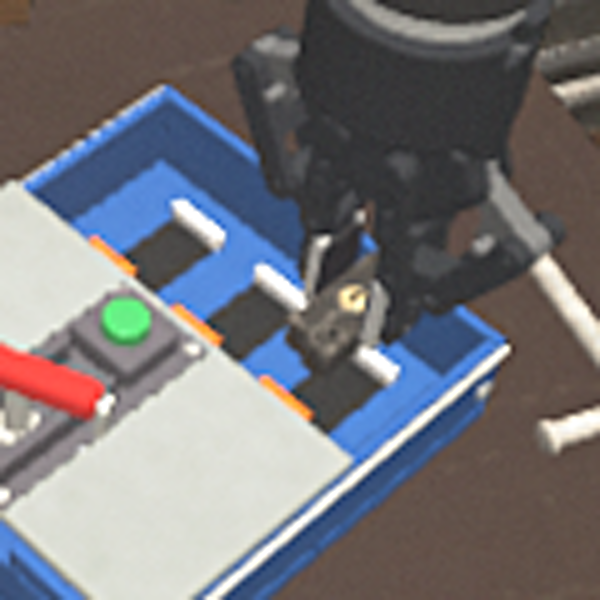

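```bash
python3 -m pendant '[[[0,1,0],0],[[0,0.9,0],0],[[0,0.5,0],0],[[0,0.4,0],0],[[0,0,0],0]]'
python3 go.py .3844 .1294 .027 1.172
python3 -c "
from h import *
d=grab('side','d16');crop(d,160,180,360,330,4,'d16c');s=grab('scene','s16');crop(s,330,220,450,340,5,'s16c');print(readout.get_obs()['force'])"
```

```text
t: 18.95
eef_pos: [0.3833, 0.1284, 0.0271]
tool_rot: [-1.57, 0.001, 1.172]
force: [-0.5, 0.8, -1.5]
finger_gap: 0.0204
tool shift cm [ 0.13  0.01 -0.06] yaw now 1.1721 turn 0.0001
[-0.5103243  -0.22067409 -0.58043322]
```

View pics/d16c.png

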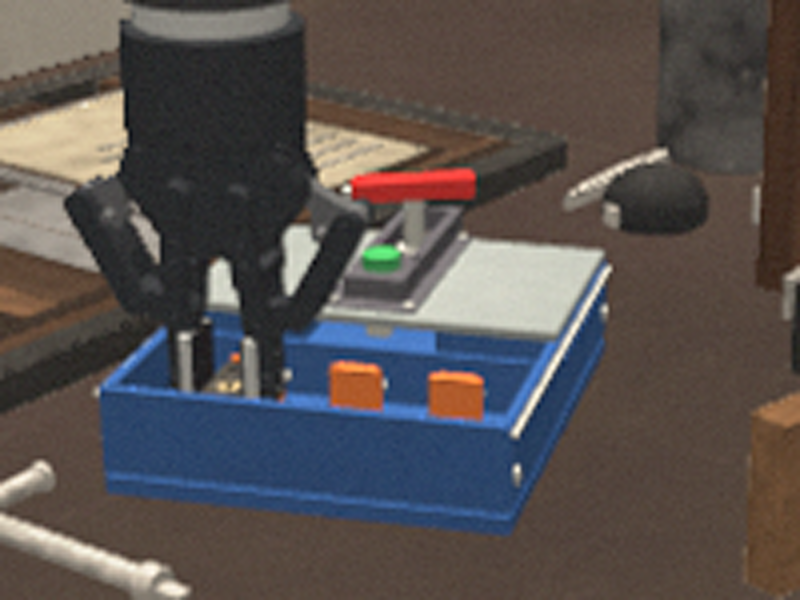

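View pics/s16c.png

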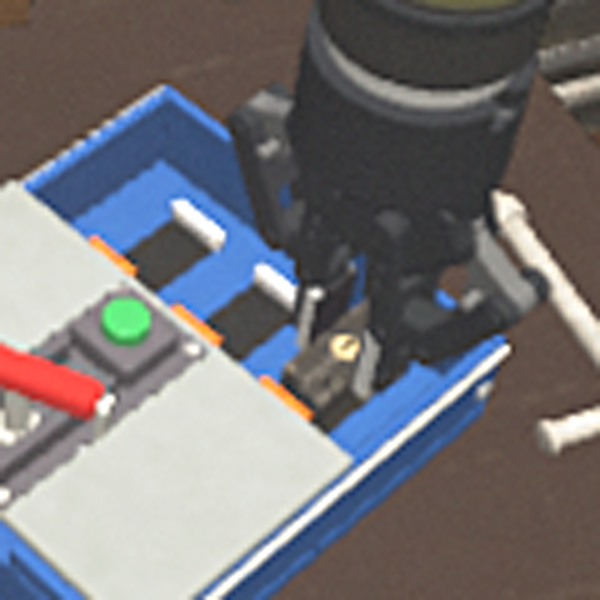

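```bash
python3 -m pendant '[[[0.4,0,-0.05],0],[[0.4,0,0],0],[[0.3,0,0],0],[[0.3,0,0],0],[[0.3,0,0],0],[[0,0,0],0],[[0,0,0],0]]'
python3 -c "
from h import *
o=readout.get_obs();print(W2L(o['eef_pos']),o['eef_pos'],o['force']);d=grab('side','d17');crop(d,160,180,360,330,4,'d17c')"
```

```text
t: 19.75
eef_pos: [0.3909, 0.1439, 0.0278]
tool_rot: [-1.571, 0.001, 1.172]
force: [-1.3, -3.3, 1.6]
finger_gap: 0.0203
[0.00383549 0.04566988] [0.39090324 0.14386856 0.02777757] [-1.34691471 -3.29769745  1.64350292]
```

View pics/d17c.png

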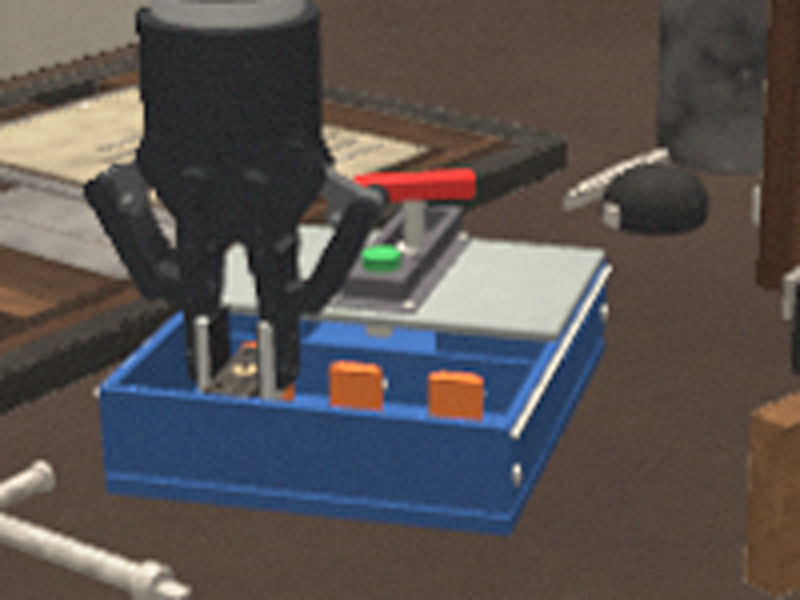

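```bash
python3 -m pendant '[[[0.25,0,0],0],[[0,0,0],0],[[0,0.4,0],0],[[0,0.3,0],0],[[0,0.2,0],0],[[0,0.15,0],0],[[0,0,0],0]]'
python3 -c "
from h import *
o=readout.get_obs();print(W2L(o['eef_pos']),o['eef_pos'],o['force']);w=grab('wrist','w18')"
```

```text
t: 20.5
eef_pos: [0.3914, 0.1459, 0.017]
tool_rot: [-1.57, 0.001, 1.172]
force: [-2.1, -5.5, 0.5]
finger_gap: 0.0205
[0.00589452 0.04600766] [0.39139151 0.14589718 0.01695546] [-2.10320244 -5.54941906  0.51487141]
```

View pics/w18.png

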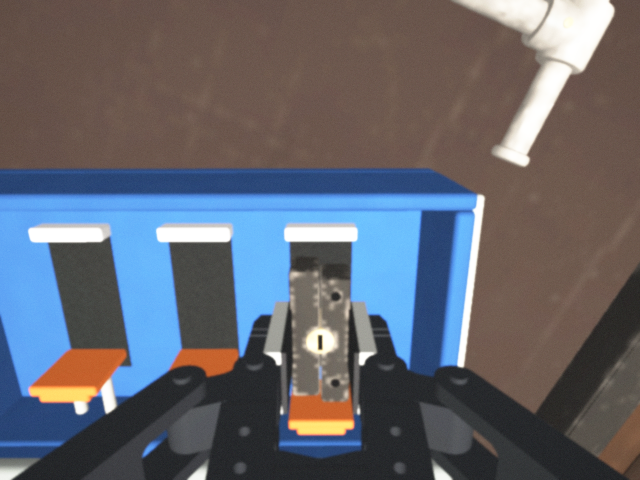

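```bash
python3 -m pendant '[[[0,0.15,0],0],[[0,0,0],0]]'
python3 -m pendant '[[[0,0,0],0],[[0,0,0],0],[[0,0,0],0],[[0,0,0],0]]' -0.25
python3 -c "
from h import *
o=readout.get_obs();print(W2L(o['eef_pos']),o['eef_pos'],o['force']);w=grab('wrist','w19')"
```

```text
t: 20.75
eef_pos: [0.3915, 0.146, 0.0161]
tool_rot: [-1.57, 0.001, 1.172]
force: [-3.9, -5.8, 9.3]
finger_gap: 0.0205
t: 21.15
eef_pos: [0.3923, 0.1468, 0.0159]
tool_rot: [-1.571, -0.001, 1.172]
force: [-0.2, -0.4, -0.4]
finger_gap: 0.0321
[0.00711568 0.0454827 ] [0.39234946 0.14681866 0.01589999] [-0.2250491  -0.35148481 -0.35533342]
```

View pics/w19.png

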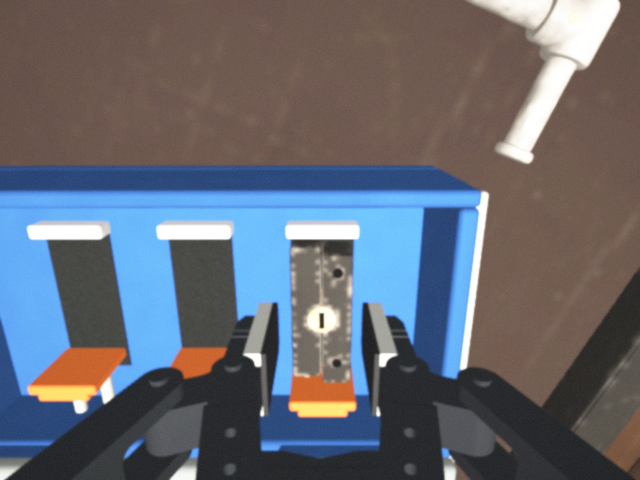

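```bash
python3 -m pendant '[[[0,-2,0],0],[[0,-4,0],0],[[0,-4,0],0],[[0,-4,0],0],[[0,-4,0],0],[[0,0,0],0]]'
python3 -m pendant '[[[0,0,0],0.14],[[0,0,0],0.14],[[0,0,0],0.14],[[0,0,0],0.14],[[0,0,0],0.14],[[0,0,0],0]]' 0.2
python3 go.py .5 -.09 .2 .45
```

```text
t: 21.8
eef_pos: [0.3954, 0.1478, 0.201]
tool_rot: [-1.577, -0.007, 1.172]
force: [-0.7, 0.9, -0.4]
finger_gap: 0.0321
t: 22.4
eef_pos: [0.3916, 0.1464, 0.195]
tool_rot: [-1.57, 0.001, 0.472]
force: [-0.1, 0.5, -0.2]
finger_gap: 0.0516
tool shift cm [ -1.09  -0.51 -25.98] yaw now 0.4719 turn 0.0219
```

```bash
python3 -m pendant '[[[-0.2,-0.1,-3.7],0],[[-0.2,-0.1,-3.7],0],[[-0.2,-0.1,-3.7],0],[[-0.2,-0.1,-3.7],0],[[-0.1,-0.1,-3.7],0],[[-0.1,0,-3.7],0],[[-0.1,0,-3.7],0],[[0,0,0],0]]'
python3 -m pendant '[[[0,0,0],0],[[0,0,0],0]]'
python3 -c "
from h import *
w=grab('wrist','w20')"
```

```text
t: 23.2
eef_pos: [0.5016, -0.0926, 0.2001]
tool_rot: [-1.572, -0.0, 0.472]
force: [-0.3, 0.6, -0.6]
finger_gap: 0.0511
t: 23.4
eef_pos: [0.4993, -0.0885, 0.2003]
tool_rot: [-1.57, 0.001, 0.474]
force: [0.3, 0.2, 0.3]
finger_gap: 0.0513
```

View pics/w20.png

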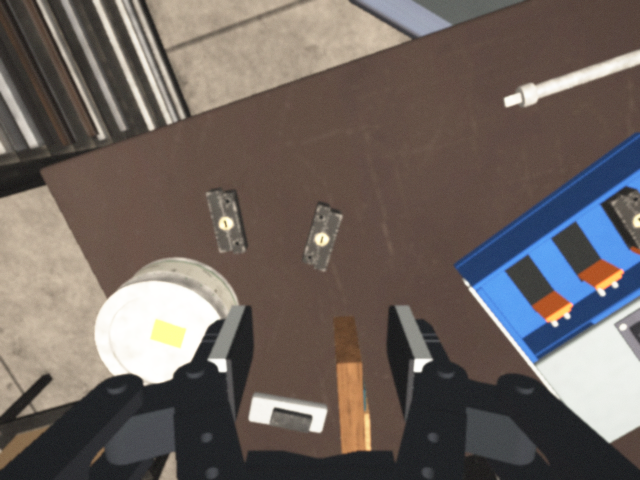

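```bash
python3 - <<'E'
from h import *
w=load("w20"); quoin(w,(280,180,370,290),"w20a"); print(onz(w,321.5,240,.018)); quoin(w,(190,170,265,268),"w20b"); print(onz(w,226,223.5,.018))
print("block end",onz(w,345,318,.07),"tin",onz(w,170,320,.055))
import go; p=onz(w,321.5,240,.018);go.plan(p[0],p[1],.006)
E
python3 -c "
import cv2,numpy as np
a=cv2.imread('pics/w20a.png');b=cv2.imread('pics/w20b.png');h=max(a.shape[0],b.shape[0]);f=lambda x:cv2.copyMakeBorder(x,0,h-x.shape[0],0,0,0);cv2.imwrite('pics/w20ab.png',np.hstack([f(a),f(b)]))"
```

```text
rect [321.4 236.1] center [ 0.5189 -0.0787] yaw 0.193 dims [0.0585 0.0262]
[ 0.52110558 -0.07728904  0.018     ]
rect [226.8 220.4] center [ 0.5422 -0.1532] yaw 0.595 dims [0.0269 0.0579]
[ 0.5441939  -0.15314027  0.018     ]
block end [ 0.55218592 -0.04188918  0.07      ] tin [ 0.62324639 -0.15819018  0.055     ]
tool shift cm [ 2.45 19.45 -0.04] yaw now 0.4745 turn None
```

View pics/w20ab.png

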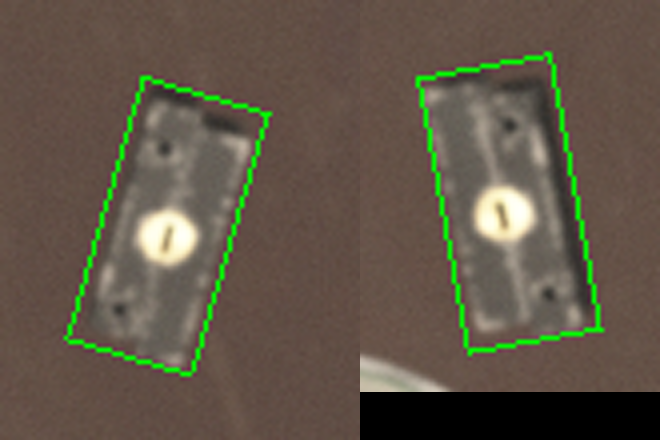

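Run:
```python
from h import *
d=load("d1");s=load("s1")
b=onz(d,347,325.5,0);print("base near end",b)
for h in(.04,.05,.06,.07,.08): print(h,proj(d,[b[0],b[1],h]).round(1))
print(proj(s,b))
for p,z in(((287,197.5),.075),((336.8,197),.075),((289,226),0),((337,224),0)):print(p,z,onz(s,*p,z).round(3))
w=load("w20")
for p,z in(((333,318),.06),((356,318),.06),((362,450),.06)):print(p,z,onz(w,*p,z).round(3))
```

```text
base near end [ 0.57842287 -0.0118921   0.        ]
0.04 [348.  302.8]
0.05 [348.3 297. ]
0.06 [348.5 291.2]
0.07 [348.8 285.3]
0.08 [349.1 279.4]
[335.04222059 224.79086945]
(287, 197.5) 0.075 [0.678 0.028 0.075]
(336.8, 197) 0.075 [ 0.581 -0.021  0.075]
(289, 226) 0 [0.671 0.038 0.   ]
(337, 224) 0 [ 0.575 -0.016  0.   ]
(333, 318) 0.06 [ 0.561 -0.047  0.06 ]
(356, 318) 0.06 [ 0.553 -0.031  0.06 ]
(362, 450) 0.06 [0.663 0.035 0.06 ]
```

```bash
python3 -m pendant '[[[0,0,0],0.135],[[0,0,0],0.135],[[0,0,0],0]]' 0.2
python3 go.py .521 -.0773 .05 .2
python3 -m pendant '[[[1.0,3.5,0.3],0],[[1.0,4,0.3],0],[[0,4,0],0],[[0,3,0],0],[[0,0,0],0],[[0,0,0],0]]'
python3 go.py .521 -.0773 .006 .2
python3 - <<'E'
from h import *
w=grab('wrist','w21')
E
```

```text
t: 23.75
eef_pos: [0.4996, -0.0881, 0.2009]
tool_rot: [-1.571, -0.0, 0.204]
force: [0.9, 0.1, -0.3]
finger_gap: 0.0515
tool shift cm [ 2.31 15.09  0.62] yaw now 0.2042 turn 0.0042
t: 24.35
eef_pos: [0.5181, -0.0788, 0.0562]
tool_rot: [-1.57, 0.001, 0.205]
force: [-0.1, 0.7, 0.4]
finger_gap: 0.0511
tool shift cm [0.32 5.02 0.09] yaw now 0.2051 turn 0.0051
```

View pics/w21.png

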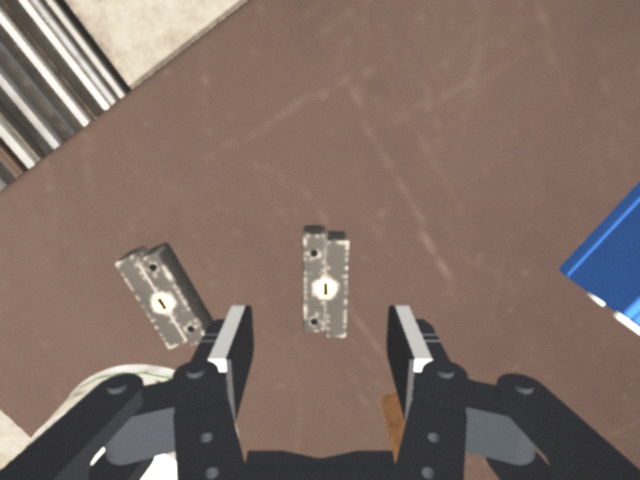

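Run:
```python
from h import *
w=load("w21"); p=onz(w,325,288,.018); print(p)
import go; go.plan(p[0],p[1],.006,.2)
```

```text
[ 0.52012968 -0.07760808  0.018     ]
tool shift cm [0.11 5.13 0.13] yaw now 0.2044 turn 0.0044
```

```bash
python3 -m pendant '[[[0.1,2,0.1],0],[[0,1.8,0],0],[[0,0.9,0],0],[[0,0.3,0],0],[[0,0,0],0],[[0,0,0],0],[[0,0,0],0]]'
python3 go.py .5202 -.0776 .006 .2
```

```text
t: 25.1
eef_pos: [0.5199, -0.0783, 0.0067]
tool_rot: [-1.571, -0.001, 0.202]
force: [1.4, 1.0, 1.2]
finger_gap: 0.051
tool shift cm [0.04 0.07 0.07] yaw now 0.2023 turn 0.0023
```

```bash
python3 -m pendant '[[[0,0,0],0],[[0,0,0],0],[[0,0,0],0],[[0,0,0],0],[[0,0,0],0],[[0,0,0],0]]' -1 60
python3 -c "
from h import *
w=grab('wrist','w22')"
python3 -m pendant '[[[0,-1,0],0],[[0,-3,0],0],[[0,-4,0],0],[[0,-5,0],0],[[0,-1.5,0],0],[[0,0,0],0],[[0,0,0],0]]'
```

```text
t: 25.7
eef_pos: [0.5195, -0.0782, 0.0063]
tool_rot: [-1.571, -0.001, 0.202]
force: [-1.4, 0.3, 6.3]
finger_gap: 0.0201
t: 26.45
eef_pos: [0.5189, -0.0781, 0.1506]
tool_rot: [-1.571, 0.0, 0.202]
force: [-0.2, -0.1, -1.5]
finger_gap: 0.0199
```

View pics/w22.png

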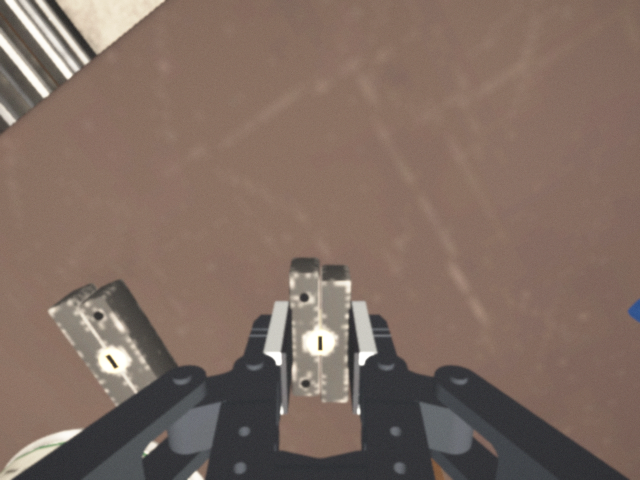

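```bash
python3 -m pendant '[[[0,0,0],-0.1385],[[0,0,0],-0.1385],[[0,0,0],-0.1385],[[0,0,0],-0.1385],[[0,0,0],-0.1385],[[0,0,0],-0.1385],[[0,0,0],-0.1385],[[0,0,0],0]]'
python3 go.py .4268 .1115 .15 1.172
```

```text
t: 27.25
eef_pos: [0.5176, -0.078, 0.1487]
tool_rot: [-1.567, 0.001, 1.172]
force: [-0.1, -0.0, -1.2]
finger_gap: 0.0201
tool shift cm [13.93 -0.08 15.72] yaw now 1.172 turn -0.0
```

```bash
python3 -m pendant '[[[2.3,0,2.6],0],[[2.3,0,2.6],0],[[2.3,0,2.6],0],[[2.3,0,2.6],0],[[2.3,0,2.6],0],[[2.3,0,2.6],0],[[0,0,0],0],[[0,0,0],0]]'
python3 -m pendant '[[[0,0,0],0]]'
python3 go.py .4268 .1115 .05 1.172
```

```text
t: 28.05
eef_pos: [0.4282, 0.1098, 0.15]
tool_rot: [-1.57, 0.001, 1.171]
force: [0.4, -0.6, -0.4]
finger_gap: 0.0205
t: 28.15
eef_pos: [0.429, 0.109, 0.1503]
tool_rot: [-1.57, 0.001, 1.17]
force: [0.8, -0.5, -0.2]
finger_gap: 0.0209
tool shift cm [ 0.16 10.03  0.3 ] yaw now 1.1698 turn -0.0022
```

```bash
python3 -m pendant '[[[0.1,3,0.15],0],[[0,3,0.1],0],[[0,3,0],0],[[0,1,0],0],[[0,0,0],0],[[0,0,0],0]]'
python3 go.py .4268 .1115 .027 1.172
python3 -c "
from h import *
w=grab('wrist','w23')"
```

```text
t: 28.75
eef_pos: [0.428, 0.1112, 0.0516]
tool_rot: [-1.571, -0.0, 1.17]
force: [-0.3, 0.3, 0.6]
finger_gap: 0.0204
tool shift cm [-0.02  2.46  0.12] yaw now 1.1704 turn -0.0016
```

View pics/w23.png

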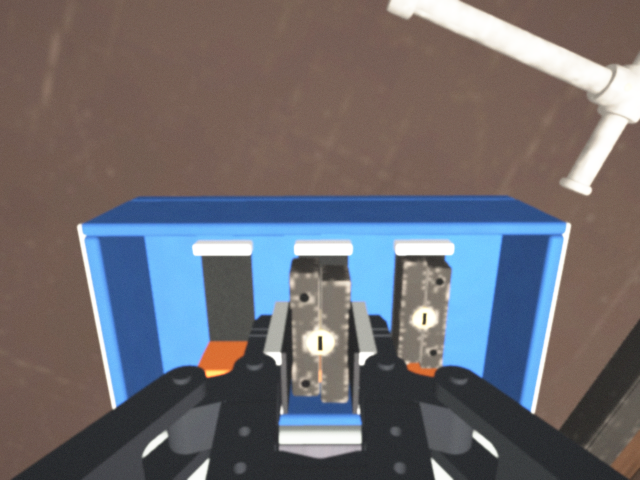

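```bash
python3 -m pendant '[[[0,1,0.1],0],[[0,0.8,0],0],[[0,0.4,0],0],[[0,0.2,0],0],[[0,0,0],0],[[0,0,0],0]]'
python3 -c "
from h import *
o=readout.get_obs();print(W2L(o['eef_pos']),o['eef_pos'][2])"
python3 -m pendant '[[[0.4,0,0],0],[[0.4,0,0],0],[[0.4,0,0],0],[[0.3,0,0],0],[[0.3,0,0],0],[[0,0,0],0],[[0,0,0],0]]'
python3 -c "
from h import *
o=readout.get_obs();print(W2L(o['eef_pos']),o['eef_pos'][2]);grab('wrist','w24')"
```

```text
t: 29.4
eef_pos: [0.4263, 0.1119, 0.0268]
tool_rot: [-1.571, 0.0, 1.172]
force: [-0.1, -0.5, -1.3]
finger_gap: 0.0201
[-0.01189464  0.00067914] 0.02684272322386947
t: 30.1
eef_pos: [0.433, 0.1281, 0.0267]
tool_rot: [-1.571, 0.001, 1.172]
force: [-2.2, -4.7, 1.9]
finger_gap: 0.0201
[0.00568331 0.00079235] 0.02674833241982721
```

View pics/w24.png

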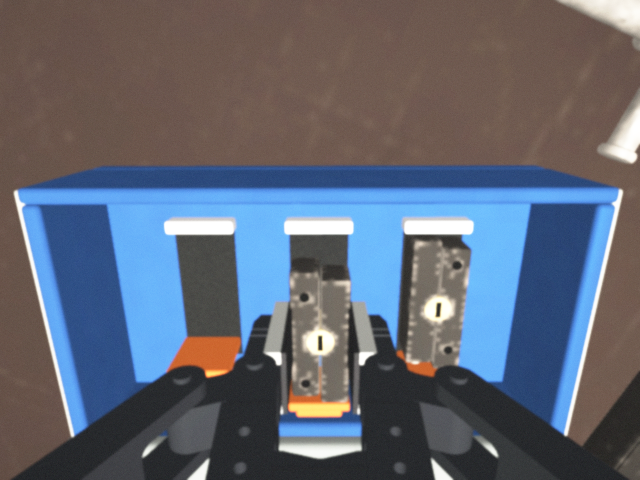

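```bash
python3 -m pendant '[[[0.1,0.4,0],0],[[0,0.3,0],0],[[0,0.2,0],0],[[0,0.15,0],0],[[0,0.1,0],0],[[0,0,0],0]]'
python3 -m pendant '[[[0,0,0],0],[[0,0,0],0],[[0,0,0],0],[[0,0,0],0]]' -0.27
python3 -c "
from h import *
o=readout.get_obs();print(W2L(o['eef_pos']),o['eef_pos'],o['force']);w=grab('wrist','w25')"
```

```text
t: 30.75
eef_pos: [0.4333, 0.1289, 0.0163]
tool_rot: [-1.571, 0.001, 1.171]
force: [-6.4, -6.6, 17.4]
finger_gap: 0.0203
t: 31.15
eef_pos: [0.4338, 0.1297, 0.0153]
tool_rot: [-1.571, -0.001, 1.172]
force: [0.1, -0.5, -0.8]
finger_gap: 0.0316
[0.00746837 0.00060559] [0.43384197 0.12971747 0.01527708] [ 0.12137433 -0.51493164 -0.7645279 ]
```

View pics/w25.png

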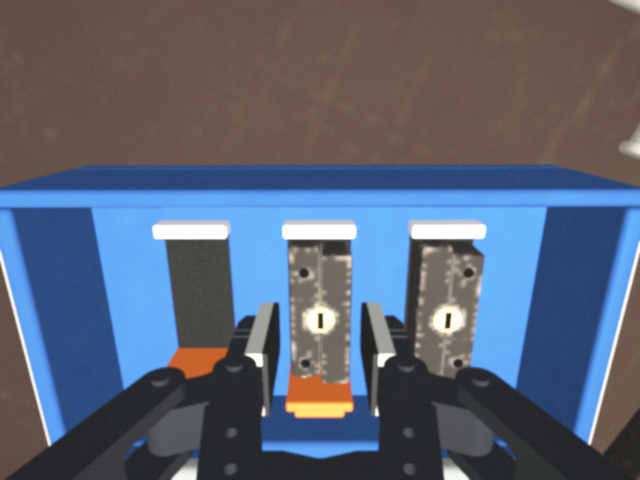

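```bash
python3 -m pendant '[[[0,-2,0],0],[[0,-4,0],0],[[0,-4,0],0],[[0,-4,0],0],[[0,-4,0],0],[[0,0,0],0]]'
python3 -m pendant '[[[0,0,0],0.143],[[0,0,0],0.143],[[0,0,0],0.143],[[0,0,0],0.143],[[0,0,0],0],[[0,0,0],0]]' 0.0
python3 go.py .52 -.165 .18 .6
```

```text
t: 31.8
eef_pos: [0.4371, 0.1305, 0.2006]
tool_rot: [-1.578, -0.006, 1.172]
force: [0.7, 0.1, 0.2]
finger_gap: 0.0316
t: 32.4
eef_pos: [0.4333, 0.1293, 0.1947]
tool_rot: [-1.57, 0.001, 0.603]
force: [0.3, 0.6, 0.3]
finger_gap: 0.0425
tool shift cm [ -9.55   1.46 -29.16] yaw now 0.6031 turn 0.0031
```

```bash
python3 -m pendant '[[[-1.1,0,-3.6],0],[[-1.2,0,-3.6],0],[[-1.2,0.2,-3.6],0],[[-1.2,0.2,-3.6],0],[[-1.2,0.2,-3.6],0],[[-1.2,0.2,-3.6],0],[[-1.2,0.3,-3.8],0],[[-1.2,0.3,-3.8],0]]'
python3 -m pendant '[[[0,0,0],0],[[0,0,0],0]]'
python3 -c "
from h import *
w=grab('wrist','w26')"
```

```text
t: 33.2
eef_pos: [0.5202, -0.1669, 0.1809]
tool_rot: [-1.571, -0.0, 0.603]
force: [0.3, 1.6, -0.1]
finger_gap: 0.0427
t: 33.4
eef_pos: [0.5196, -0.1658, 0.1806]
tool_rot: [-1.57, 0.001, 0.6]
force: [0.9, 0.8, -0.1]
finger_gap: 0.0427
```

View pics/w26.png

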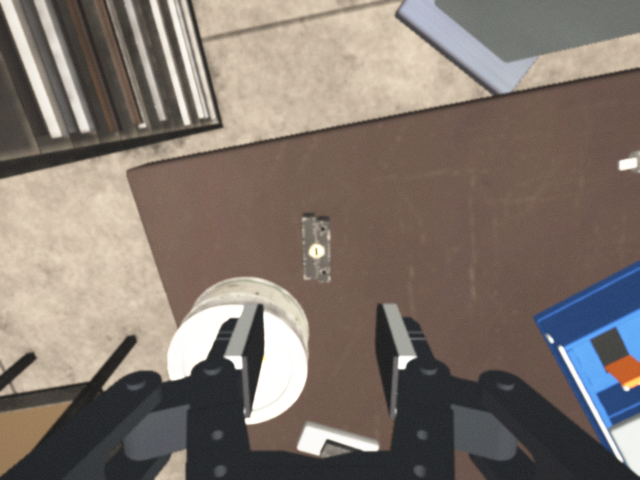

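Run:
```python
from h import *
w=load("w26"); quoin(w,(290,195,345,290),"w26q"); p=onz(w,316.5,251,.018); print(p)
t=onz(w,238,350,.055); e=onz(w,308,350,.055); print("tin",t,np.linalg.norm(t-e))
R=R_tool(readout.get_obs()); print("tin rel quoin, tool axes",R.T@(t-p))
# base contour points z=0
for q in((246,277),(205,295),(290,290),(308,318)):print("base",q,(R.T@(onz(w,*q,0.005)-p)).round(4))
import go; go.plan(p[0],p[1],.006,.6)
```

```text
rect [316. 247.] center [ 0.5422 -0.1554] yaw 0.609 dims [0.0213 0.0579]
[ 0.54408829 -0.15368697  0.018     ]
tin [ 0.6311863  -0.16505187  0.055     ] 0.05236420676610801
tin rel quoin, tool axes [ 0.0654049  -0.03710359 -0.05856404]
base (246, 277) [ 0.0276  0.0129 -0.059 ]
base (205, 295) [ 0.0442  0.0129 -0.0947]
base (290, 290) [ 0.0395  0.013  -0.0226]
base (308, 318) [ 0.066   0.013  -0.0076]
tool shift cm [ 2.68 17.48 -0.48] yaw now 0.6008 turn 0.0008
```

View pics/w26q.png

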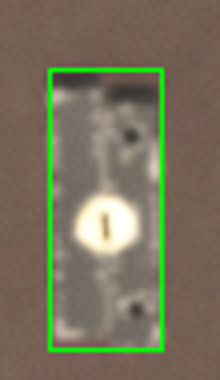

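```bash
python3 -m pendant '[[[0.9,3,-0.2],0],[[0.9,3.5,-0.2],0],[[0,3.5,0],0],[[0,2.5,0],0],[[0,0,0],0],[[0,0,0],0]]' -0.15
python3 - <<'E'
from h import *
w=grab('wrist','w27');
E
```

```text
t: 34.05
eef_pos: [0.5368, -0.1573, 0.0567]
tool_rot: [-1.57, 0.0, 0.602]
force: [0.6, 0.4, 0.3]
finger_gap: 0.0366
```

View pics/w27.png

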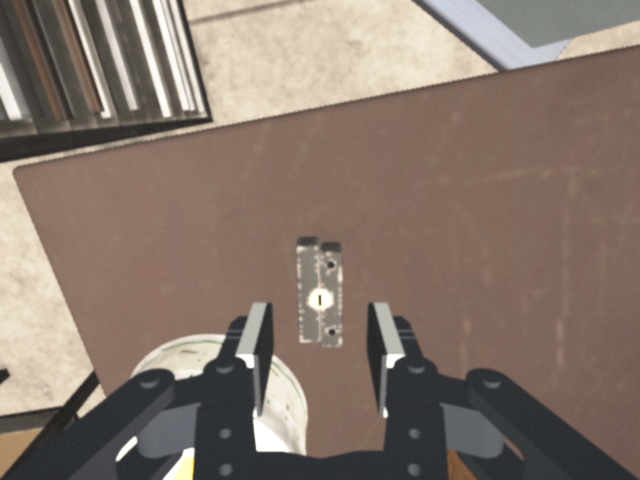

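Run:
```python
from h import *
w=load("w27"); p=onz(w,320,299,.018); print(p); R=R_tool(readout.get_obs())
import go; q=p+R@np.array([-.008,0,0]); print(q); go.plan(q[0],q[1],.008,.6)
```

```text
[ 0.54382968 -0.15398623  0.018     ]
[ 0.53723279 -0.15851182  0.01799222]
tool shift cm [-0.09  4.97 -0.01] yaw now 0.6013 turn 0.0013
```

```bash
python3 -m pendant '[[[-0.1,1.6,0.1],0],[[0,1.5,0],0],[[0,1,0],0],[[0,0.6,0],0],[[0,0.2,0],0],[[0,0,0],0],[[0,0,0],0]]'
python3 -m pendant '[[[0,0,0],0],[[0,0,0],0],[[0,0,0],0],[[0,0,0],0],[[0,0,0],0]]' -1 60
python3 -c "
from h import *
w=grab('wrist','w28')"
python3 -m pendant '[[[0,-1,0],0],[[0,-3,0],0],[[0,-4,0],0],[[0,-5,0],0],[[0,-1.5,0],0],[[0,0,0],0],[[0,0,0],0]]'
```

```text
t: 34.8
eef_pos: [0.5362, -0.1583, 0.0079]
tool_rot: [-1.571, -0.001, 0.6]
force: [-0.9, 0.1, -0.0]
finger_gap: 0.0359
t: 35.3
eef_pos: [0.5363, -0.1584, 0.0081]
tool_rot: [-1.572, -0.001, 0.6]
force: [-1.0, -0.0, 5.9]
finger_gap: 0.0202
t: 36.05
eef_pos: [0.5354, -0.1581, 0.1521]
tool_rot: [-1.571, 0.0, 0.6]
force: [-0.5, 0.1, -0.4]
finger_gap: 0.0199
```

View pics/w28.png

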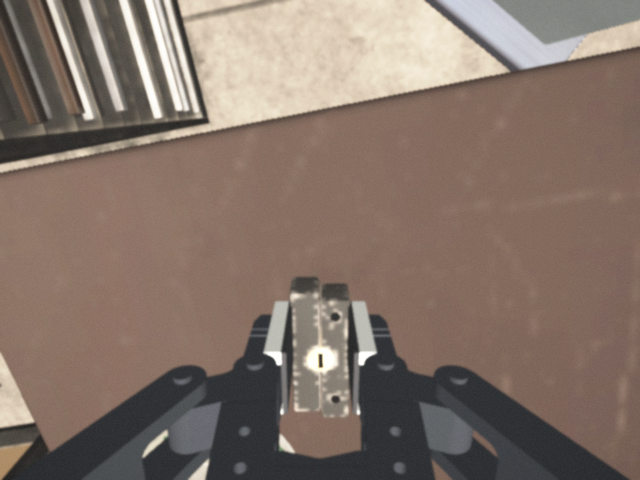

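```bash
python3 -m pendant '[[[0,0,0],-0.143],[[0,0,0],-0.143],[[0,0,0],-0.143],[[0,0,0],-0.143],[[0,0,0],0],[[0,0,0],0]]'
python3 - <<'E'
from h import *
w=load("w28"); o=readout.get_obs()
q=w["cam_to_world"]; p=onz(w,320.5,361,.018); print("offset",np.hypot(*(p[:2]-np.array([.5363,-.1584]))))
t=L2W(-.0205,-.046); print(t)
import go; go.plan(t[0],t[1],.15,1.172)
s=grab("scene","s28"); crop(s,320,220,460,360,4,"s28c")
E
```

```text
t: 36.65
eef_pos: [0.5346, -0.1579, 0.1508]
tool_rot: [-1.568, 0.0, 1.168]
force: [0.2, 0.7, -0.5]
finger_gap: 0.0199
offset 0.009445126627195896
[0.46592999 0.08584642]
tool shift cm [19.73  0.11 15.87] yaw now 1.1683 turn -0.0037
```

View pics/s28c.png

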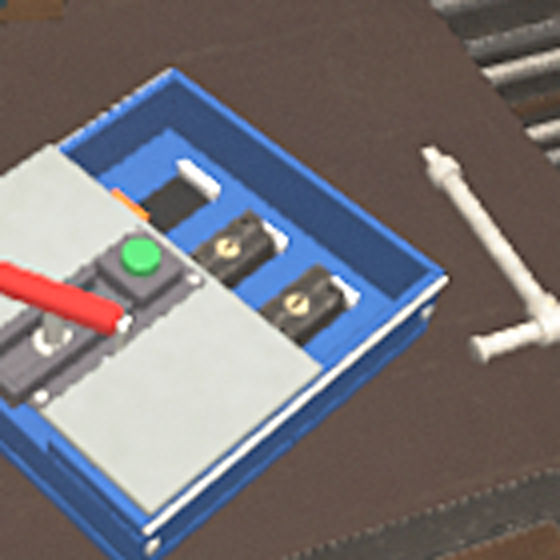

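```bash
python3 -m pendant '[[[2.8,0,2.25],0],[[2.8,0,2.25],0],[[2.8,0,2.25],0],[[2.8,0,2.25],0],[[2.8,0,2.25],0],[[2.8,0,2.3],0],[[2.8,0,2.3],0],[[0,0,0],0]]'
python3 -m pendant '[[[0,0,0],0],[[0,0,0],0],[[0,0,0],0]]'
python3 go.py .4657 .0854 .052 1.172
```

```text
t: 37.5
eef_pos: [0.4643, 0.0871, 0.152]
tool_rot: [-1.569, -0.001, 1.174]
force: [0.2, -1.4, -1.7]
finger_gap: 0.02
t: 37.8
eef_pos: [0.4661, 0.0831, 0.1522]
tool_rot: [-1.571, 0.0, 1.17]
force: [-0.0, -0.3, -1.5]
finger_gap: 0.0202
tool shift cm [ 0.2  10.02  0.13] yaw now 1.1695 turn -0.0025
```

```bash
python3 -m pendant '[[[0.2,3,0.13],0],[[0,3,0],0],[[0,3,0],0],[[0,1,0],0],[[0,0,0],0],[[0,0,0],0]]'
python3 go.py .4657 .0854 .0292 1.172
python3 -c "
from h import *
w=grab('wrist','w29')"
```

```text
t: 38.4
eef_pos: [0.4662, 0.0861, 0.0532]
tool_rot: [-1.572, -0.0, 1.171]
force: [-0.2, 0.3, -0.5]
finger_gap: 0.0204
tool shift cm [-0.09  2.4   0.03] yaw now 1.1708 turn -0.0012
```

View pics/w29.png

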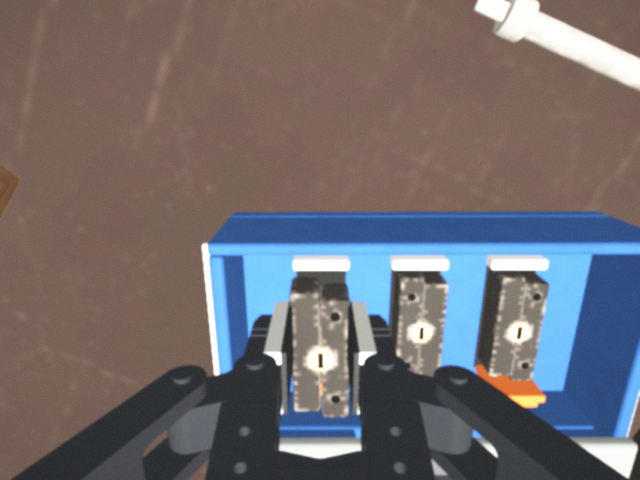

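```bash
python3 -m pendant '[[[-0.1,1,0],0],[[0,0.8,0],0],[[0,0.4,0],0],[[0,0.15,0],0],[[0,0,0],0],[[0,0,0],0]]'
python3 -c "
from h import *
o=readout.get_obs();print(W2L(o['eef_pos']),o['eef_pos'][2])"
python3 -m pendant '[[[0.4,0,0],0],[[0.4,0,0],0],[[0.4,0,0],0],[[0.3,0,0],0],[[0.3,0,0],0],[[0,0,0],0],[[0,0,0],0]]'
python3 -c "
from h import *
o=readout.get_obs();print(W2L(o['eef_pos']),o['eef_pos'][2]);grab('wrist','w30')"
```

```text
t: 39.05
eef_pos: [0.4651, 0.0855, 0.0289]
tool_rot: [-1.571, -0.0, 1.172]
force: [-0.4, 0.4, -1.9]
finger_gap: 0.0202
[-0.02114792 -0.04536201] 0.028889409252783077
t: 39.75
eef_pos: [0.4718, 0.1017, 0.0287]
tool_rot: [-1.571, 0.001, 1.172]
force: [-2.5, -5.0, 1.4]
finger_gap: 0.0203
[-0.00357067 -0.04526242] 0.028746291058490043
```

View pics/w30.png

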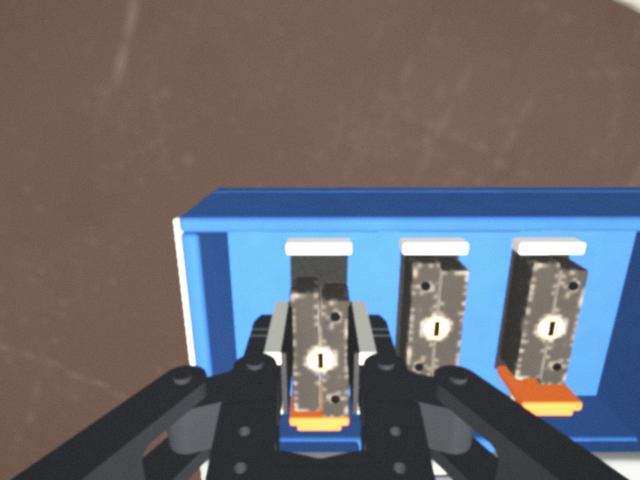

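```bash
python3 -m pendant '[[[0,0.4,0],0],[[0,0.3,0],0],[[0,0.2,0],0],[[0,0.15,0],0],[[0,0.05,0],0],[[0,0,0],0]]'
python3 -m pendant '[[[0,0,0],0],[[0,0,0],0],[[0,0,0],0],[[0,0,0],0]]' -0.27
python3 -c "
from h import *
o=readout.get_obs();print(W2L(o['eef_pos']),o['eef_pos'],o['force']);w=grab('wrist','w31')"
```

```text
t: 40.4
eef_pos: [0.4716, 0.1017, 0.0181]
tool_rot: [-1.571, 0.001, 1.172]
force: [-3.8, -5.0, 8.2]
finger_gap: 0.0199
t: 40.8
eef_pos: [0.4723, 0.1024, 0.0179]
tool_rot: [-1.571, -0.001, 1.172]
force: [-0.3, 0.4, -0.5]
finger_gap: 0.0313
[-0.0027393  -0.04544638] [0.47231647 0.1024284  0.01787407] [-0.25142859  0.35079531 -0.51724728]
```

View pics/w31.png

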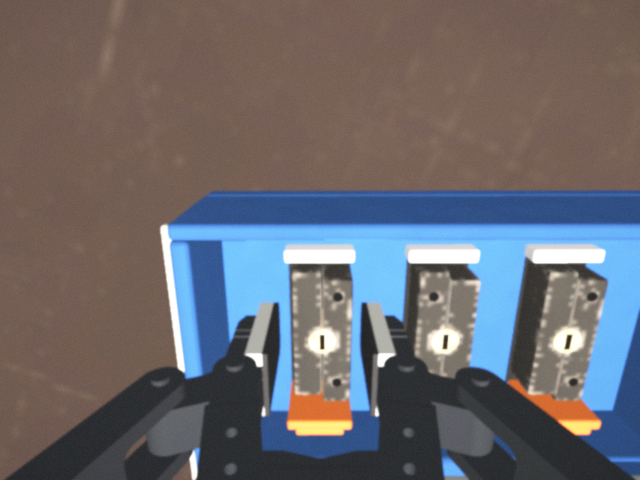

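```bash
python3 -m pendant '[[[0,-2,0],0],[[0,-4,0],0],[[0,-4,0],0],[[0,-4,0],0],[[0,-4,0],0],[[0,-1,0],0],[[0,0,0],0]]'
python3 -m pendant '[[[-1,0,2],0],[[-1,0,2],0],[[0,0,0],0],[[0,0,0],0],[[0,0,0],0]]' 0.1
python3 -c "
from h import *
w=grab('wrist','w32')"
```

```text
t: 41.55
eef_pos: [0.4735, 0.1025, 0.2096]
tool_rot: [-1.574, -0.003, 1.172]
force: [-0.1, -0.1, -0.0]
finger_gap: 0.031
t: 42.05
eef_pos: [0.4276, 0.0992, 0.2069]
tool_rot: [-1.57, 0.0, 1.172]
force: [-0.0, -0.3, -0.6]
finger_gap: 0.0467
```

View pics/w32.png

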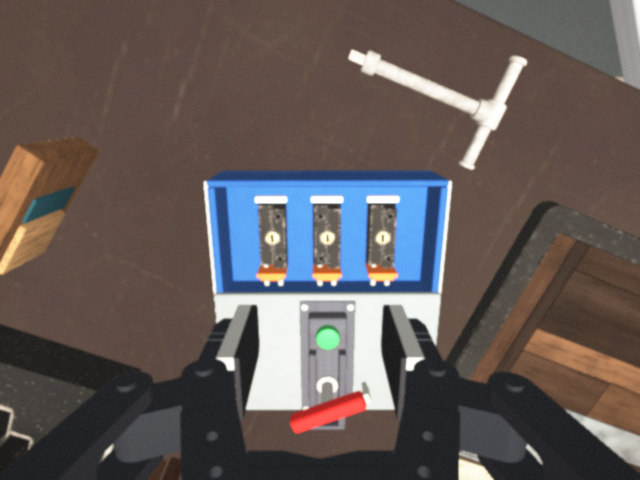

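```bash
python3 -m pendant '[[[0,0,0],0.146],[[0,0,0],0.146],[[0,0,0],0.146],[[0,0,0],0.146],[[0,0,0],0.146],[[0,0,0],0.146],[[0,0,0],0.146],[[0,0,0],0.146]]'
python3 -c "
from h import *
import go; t=L2W(.118,0); print(t); go.plan(t[0],t[1],.16,0)"
```

```text
t: 42.9
eef_pos: [0.4279, 0.0992, 0.2074]
tool_rot: [-1.571, 0.0, -0.003]
force: [0.4, 0.4, -0.5]
finger_gap: 0.0471
[0.47732051 0.23134043]
tool shift cm [ 4.91  4.74 13.23] yaw now -0.0025 turn -0.0025
```

```bash
python3 -m pendant '[[[1.2,0,3.3],0],[[1.2,0,3.3],0],[[1.2,0,3.3],0],[[1.2,0,3.3],0],[[0,2.3,0],0],[[0,2.3,0],0],[[0,0,0],0],[[0,0,0],0]]'
python3 -c "
from h import *
import go; t=L2W(.118,0); go.plan(t[0],t[1],.078,0); w=grab('wrist','w33')"
```

```text
t: 43.7
eef_pos: [0.4748, 0.2312, 0.1615]
tool_rot: [-1.571, 0.001, 0.004]
force: [-0.2, 0.9, 0.5]
finger_gap: 0.0468
tool shift cm [0.27 8.35 0.02] yaw now 0.0035 turn 0.0035
```

View pics/w33.png

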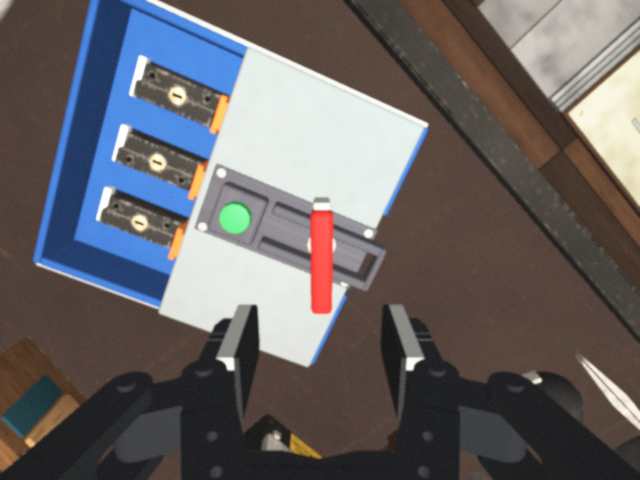

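```bash
python3 -m pendant '[[[0.2,2.5,0],0],[[0,2.5,0],0],[[0,2,0],0],[[0,1,0],0],[[0,0.3,0],0],[[0,0,0],0],[[0,0,0],0]]'
python3 -m pendant '[[[0,0,0],0],[[0,0,0],0],[[0,0,0],0],[[0,0,0],0],[[0,0,0],0]]' -1 25
python3 -c "
from h import *
import go; t=L2W(.118,0); go.plan(t[0],t[1],.078,0); w=grab('wrist','w34')"
```

```text
t: 44.45
eef_pos: [0.4778, 0.2317, 0.0801]
tool_rot: [-1.57, -0.002, 0.004]
force: [-0.4, 0.4, 0.2]
finger_gap: 0.0469
t: 44.95
eef_pos: [0.4772, 0.2316, 0.0791]
tool_rot: [-1.57, -0.001, 0.004]
force: [0.1, 0.5, 1.5]
finger_gap: 0.0112
tool shift cm [ 0.01  0.11 -0.02] yaw now 0.0037 turn 0.0037
```

View pics/w34.png

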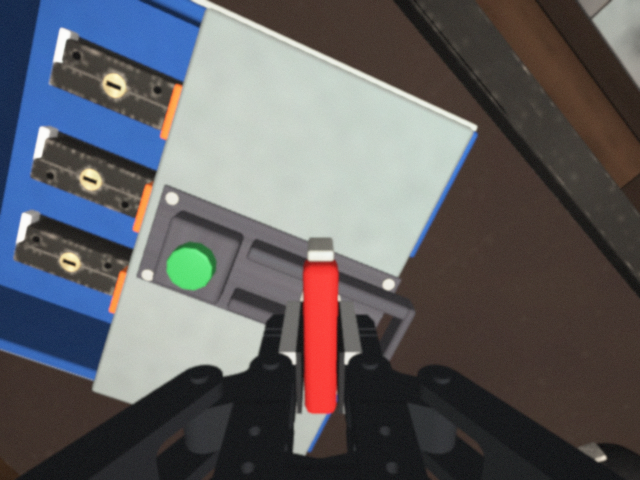

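Gripped. Slide the lid shut along locker −x (world −0.39, −0.92).

```bash
python3 -m pendant '[[[-0.2,0,-0.46],0],[[-0.39,0,-0.92],0],[[-0.39,0,-0.92],0],[[-0.39,0,-0.92],0],[[-0.39,0,-0.92],0],[[-0.39,0,-0.92],0]]'
python3 -m pendant '[[[-0.39,0,-0.92],0],[[-0.39,0,-0.92],0],[[-0.27,0,-0.64],0],[[-0.12,0,-0.28],0],[[0,0,0],0],[[0,0,0],0]]'
python3 -c "
from h import *
o=readout.get_obs();print(W2L(o['eef_pos']),o['force'])"
```

```text
t: 45.6
eef_pos: [0.4553, 0.1797, 0.0789]
tool_rot: [-1.571, -0.0, 0.003]
force: [1.8, 2.1, 1.9]
finger_gap: 0.0113
t: 46.2
eef_pos: [0.4438, 0.1523, 0.0786]
tool_rot: [-1.572, 0.0, 0.003]
force: [2.0, -2.5, 1.6]
finger_gap: 0.0114
[0.032163   0.00023762] [ 2.02921176 -2.47484971  1.58835257]
```

```bash
python3 -m pendant '[[[-0.08,0,-0.18],0],[[-0.04,0,-0.09],0],[[0,0,0],0],[[0,0,0],0]]'
python3 -c "
from h import *
o=readout.get_obs();print(W2L(o['eef_pos']),o['force']);w=grab('wrist','w35');s=grab('scene','s35')
crop(s,270,210,450,370,4,'s35c')"
```

```text
t: 46.6
eef_pos: [0.4431, 0.1507, 0.0789]
tool_rot: [-1.57, -0.0, 0.004]
force: [2.4, 1.6, 1.8]
finger_gap: 0.0111
[0.03036307 0.00023766] [2.35327417 1.62297827 1.77084651]
```

View pics/w35.png

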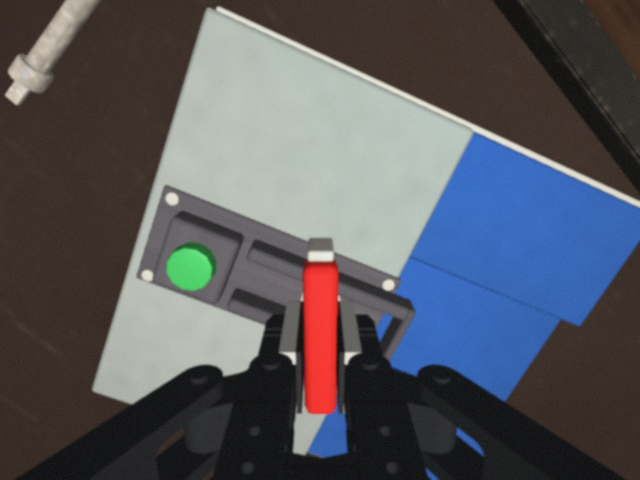

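View pics/s35c.png

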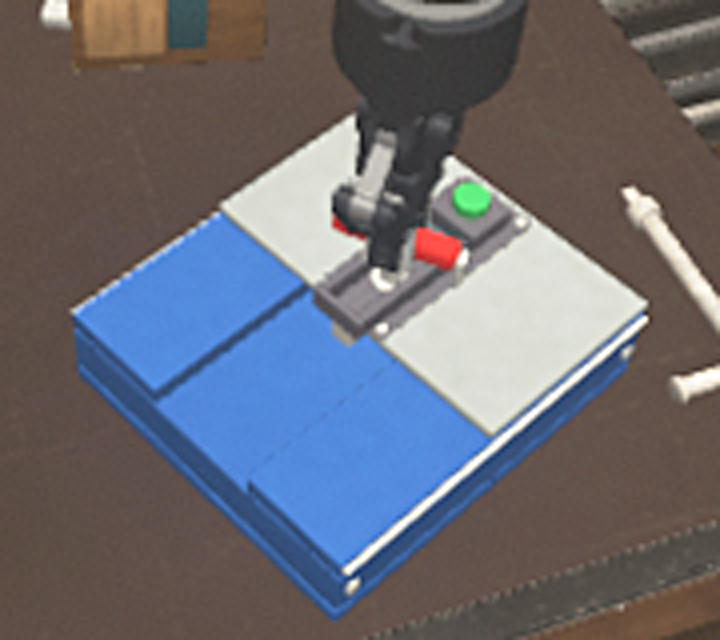

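```bash
python3 -m pendant '[[[-0.08,0,-0.18],0],[[0,0,0],0],[[0,0,0],0]]'
python3 -c "
from h import *
o=readout.get_obs();print(W2L(o['eef_pos']),o['force'])"
```

```text
t: 47.0
eef_pos: [0.443, 0.1503, 0.0794]
tool_rot: [-1.567, -0.002, 0.004]
force: [3.6, 6.4, 0.9]
finger_gap: 0.011
[0.02999412 0.00014003] [3.62663184 6.39554187 0.85299028]
```

```bash
python3 -m pendant '[[[0,0,0],-0.1],[[0,0,0],-0.1],[[0,0,0],-0.1],[[0,0,0],-0.1]]'
python3 -m pendant '[[[0,0,0],-0.1],[[0,0,0],-0.1],[[0,0,0],-0.1],[[0,0,0],-0.1],[[0,0,0],-0.1],[[0,0,0],-0.1],[[0,0,0],-0.1],[[0,0,0],-0.08]]'
python3 -m pendant '[[[0,0,0],0],[[0,0,0],0]]'
python3 -c "
from h import *
o=readout.get_obs();print(W2L(o['eef_pos']),o['force'],o['wrist_torque']);w=grab('wrist','w36')"
```

```text
t: 47.4
eef_pos: [0.443, 0.1504, 0.0794]
tool_rot: [-1.568, -0.003, 0.409]
force: [2.4, 5.8, 1.6]
finger_gap: 0.0116
t: 48.2
eef_pos: [0.4429, 0.1505, 0.0794]
tool_rot: [-1.571, -0.005, 1.188]
force: [3.0, 6.7, 1.8]
finger_gap: 0.0114
t: 48.4
eef_pos: [0.443, 0.1505, 0.0794]
tool_rot: [-1.57, -0.005, 1.184]
force: [3.0, 7.6, 1.9]
finger_gap: 0.0115
[0.03013427 0.00027114] [3.04570421 7.56787898 1.86019154] [ 1.43757726 -0.78203928 -0.3408982 ]
```

View pics/w36.png

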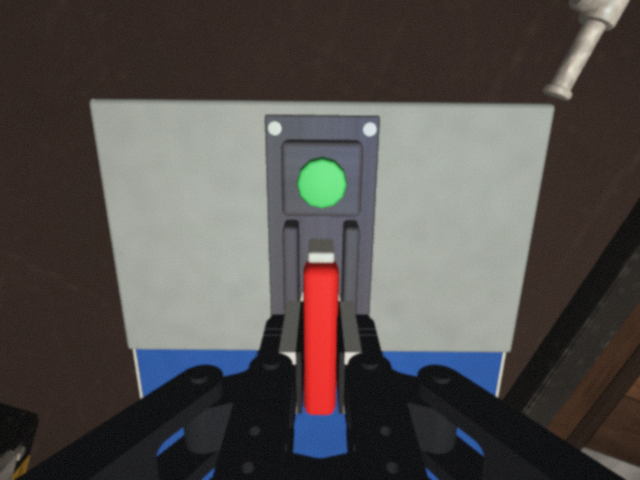

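```bash
python3 -m pendant '[[[-0.0,0,0],0],[[0,0,0],0],[[0,0,0],0],[[0,0,0],0]]' 0.0
python3 -m pendant '[[[0,-2,0],0],[[0,-3,0],0],[[0,-2,0],0],[[0,0,0],0],[[0,0,0],0]]'
python3 -c "
from h import *
import go; t=L2W(.030,0); go.plan(t[0],t[1],.105,1.172);w=grab('wrist','w37')"
```

```text
t: 48.85
eef_pos: [0.4413, 0.1481, 0.0784]
tool_rot: [-1.57, 0.001, 1.184]
force: [-0.3, -0.3, 0.4]
finger_gap: 0.043
t: 49.35
eef_pos: [0.442, 0.1484, 0.1487]
tool_rot: [-1.571, -0.0, 1.184]
force: [0.2, 0.8, -1.2]
finger_gap: 0.0425
tool shift cm [ 0.21  4.37 -0.04] yaw now 1.1837 turn 0.0117
```

View pics/w37.png

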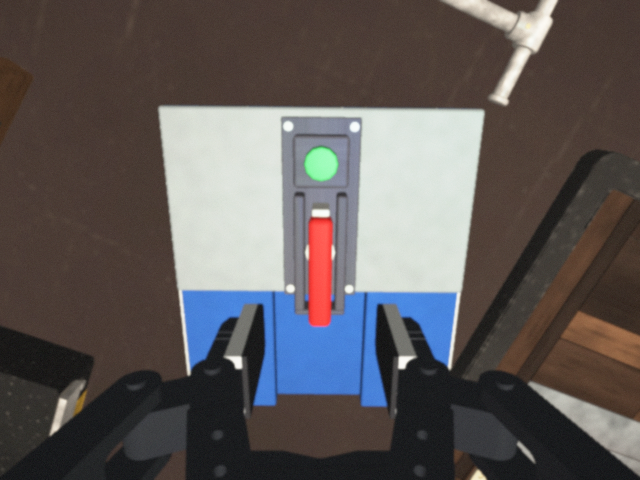

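```bash
python3 -m pendant '[[[0.2,0,-0.05],0.012],[[0,1,0],0],[[0,1,0],0],[[0,1,0],0],[[0,1,0],0],[[0,0,0],0],[[0,0,0],0]]' -1 40
python3 -c "
from h import *
import go; t=L2W(.030,0); go.plan(t[0],t[1],.097,1.172)"
```

```text
t: 50.1
eef_pos: [0.4429, 0.1501, 0.1084]
tool_rot: [-1.57, 0.001, 1.172]
force: [0.3, -1.0, -0.3]
finger_gap: 0.0001
tool shift cm [ 0.03  1.14 -0.02] yaw now 1.1717 turn -0.0003
```

```bash
python3 -m pendant '[[[0,0.7,0],0],[[0,0.5,0],0],[[0,0.5,0],0],[[0,0.4,0],0],[[0,0.4,0],0],[[0,0.4,0],0],[[0,0.3,0],0],[[0,0,0],0]]'
python3 -m pendant '[[[0,0.2,0],0],[[0,0.1,0],0],[[0,0,0],0]]'
```

```text
t: 50.9
eef_pos: [0.4437, 0.1505, 0.0768]
tool_rot: [-1.571, -0.001, 1.172]
force: [0.9, 1.4, 2.0]
finger_gap: 0.0003
t: 51.2
eef_pos: [0.4425, 0.1498, 0.0733]
tool_rot: [-1.57, 0.001, 1.172]
force: [-0.1, -0.1, -0.8]
finger_gap: 0.0001
```

```bash
python3 -m pendant '[[[0,0.1,0],0],[[0,0,0],0]]'
python3 -m pendant '[[[0,0.1,0],0],[[0,0,0],0]]'
```

```text
t: 51.4
eef_pos: [0.4426, 0.1499, 0.0725]
tool_rot: [-1.57, 0.001, 1.172]
force: [-0.1, -0.9, 2.2]
finger_gap: 0.0001
t: 51.6
eef_pos: [0.4427, 0.1499, 0.0716]
tool_rot: [-1.57, 0.001, 1.172]
force: [-2.3, -0.7, 3.1]
finger_gap: 0.0002
```

```bash
python3 -m pendant '[[[0,0.08,0],0],[[0,0,0],0]]'
python3 -m pendant '[[[0,0.05,0],0],[[0,0,0],0],[[0,0,0],0]]'
```

```text
t: 51.8
eef_pos: [0.4429, 0.1502, 0.071]
tool_rot: [-1.57, 0.0, 1.172]
force: [-2.0, -0.7, 4.1]
finger_gap: -0.0001
t: 52.1
eef_pos: [0.4431, 0.1505, 0.0709]
tool_rot: [-1.57, -0.001, 1.172]
force: [-3.5, 1.4, 8.5]
finger_gap: 0.0003
```

```bash
python3 -m pendant '[[[0,-0.3,0],0],[[0,-1,0],0],[[0,-3,0],0],[[0,-4,0],0],[[0,-4,0],0],[[0,0,0],0],[[0,0,0],0]]'
python3 -c "
from h import *
w=grab('wrist','w38');d=grab('side','d38');s=grab('scene','s38');crop(d,170,180,330,330,4,'d38c')"
```

```text
t: 52.8
eef_pos: [0.4444, 0.1505, 0.1949]
tool_rot: [-1.573, -0.002, 1.172]
force: [-0.5, -0.1, -0.0]
finger_gap: 0.0004
```

View pics/d38c.png

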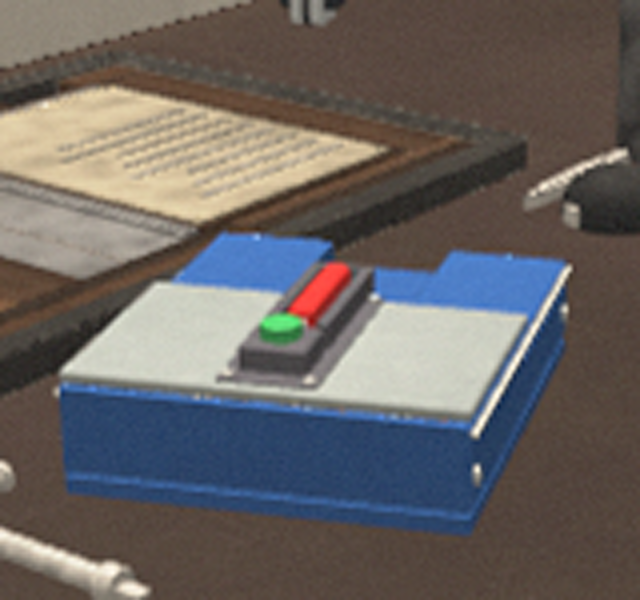

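View pics/w38.png

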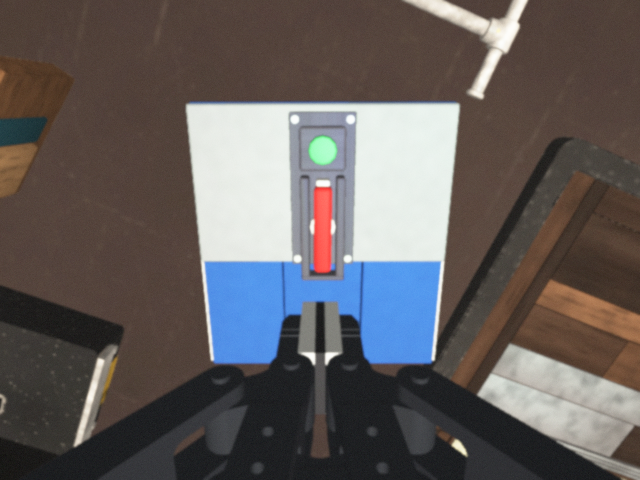

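View pics/s38.png

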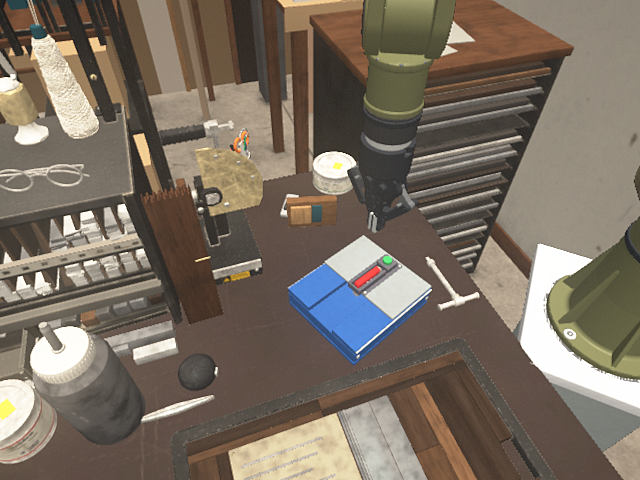

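Run:
```python
from h import *
for n,b in((("s1","s38"),(280,220,450,370)),(("d1","d38"),(180,230,330,320))):
    for c in(GREEN,RED): print(n,[big(cmask(load(k),*c,b))[1].round(2).tolist() for k in n])
print(readout.get_obs()["force"],readout.get_obs()["t"])
from bench import ctrl; print(ctrl.job_done())
```

```text
('s1', 's38') [[387.21, 259.65], [386.9, 259.9]]
('s1', 's38') [[367.28, 276.12], [366.69, 276.62]]
('d1', 'd38') [[239.63, 261.56], [239.63, 261.56]]
('d1', 'd38') [[249.65, 252.66], [249.74, 252.57]]
[ 0.53733856 -0.27806056 -1.10349083] 52.95
the job is handed in; nothing more can be done
None
```

All three loose quoins are in the blue locker, one per pocket, and the lid is shut with the T-handle turned back and caught home. I handed the job in at about 53 s of the 200 s allowed; no verdict is reported.

**What I did:** I pushed the button and the handle popped out. I turned it about 1.17 rad clockwise and slid the lid open about 88 mm. Each quoin pushed its gate back and was lowered behind the lip. I then slid the lid shut to its stop, turned the handle back and pressed it down with about 8.5 N.

**Last checks:**
- **Quoins:** wrist views before closing showed all three lying flat between gate and lip, well aligned. No loose quoin is left on the table.
- **Lid, handle and button:** the green button and red bar are within 1 pixel of their starting positions in both fixed cameras.
- **Bystanders:** the tape, ink tin and stamp pad look unmoved in the last scene picture. I judged this by eye and did not measure it.
- **Arm:** it stands clear above the locker with nothing touching.

**Disagreements and hard contacts:**
- The three cameras disagreed by up to about 7 mm on the locker's position. I settled it by gripping the handle, which gave a locker frame that matched the lip positions in the later wrist view.
- The first button press ended at 23 N, more than the 4 N it needs, and one quoin was pressed on the pocket floor with about 17 N. Both are under the 40 N limit on the arm and gripper body and the 120 N wrist limit.

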